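# Load the jar warmer and set it going

## Robot

A 6-joint arm with a two-finger parallel gripper is mounted at the origin on a cart in front of the work surface, level with it; the furniture and walls round the work are solid. World frame = base frame: x ahead of the robot, y to its left, z up, the work surface at z = 0. Lengths are in mm, angles in rad, forces in N, time in s.
With the tool pointing down it reaches from about 350 to 875 mm from the base axis. Payload 4.2 kg.
Tool frame: the origin (TCP) lies at the very end of the fingers, on their centre line; the grasp point (between the pads) lies 19 mm behind it; z points along the fingers, y is the line along which they close (so a half turn about z gives the same grasp; the last joint's range is limited). The gripper opens to 85 mm and grips with 20 to 120 N. Pads are 22 mm wide; open, the fingers measure 114 mm over their backs; the gripper's body (76 mm by 85 mm) begins 54 mm behind the grasp point. The pads swing forward as they close: fully open they stand 13 mm farther back than shut.
Start: joints at [1.587, 0.385, 0.008, 0, -1.194, -0.259], TCP at [150.232, 606.654, 198.012] pointing down, gripper open.
Joint ranges: [-3.14, 3.14], [-1.21, 2.06], [-1.07, 1.41], [-3.16, 2.05], [-2.99, -0.16], [-3.1, 3.1]. Speed limits (rad/s): [2.79, 2.79, 3.14, 3.14, 3.14, 3.14].

## Interface

Orientations are given as a unit quaternion [x, y, z, w].
In Python, from bench import monitor, get_image, camera_info, job_done gives the robot as it stands.
- The arm moves only by the tool send_rows, never from a script. Its argument "series" is a list of rows, each a list of 3 entries, a list of its own where there are three numbers: the shift along the tool's x, y, z in mm, then the turn, a rotation vector about the tool's x, y, z in rad, then the finger opening in mm, from 0 to 85.4. A call has 1 to 8 rows; each row shifts and turns the commanded pose from where the row before left it, along the tool's axes as they then stand; what a row does not reach is not made up. A row lasts 1/10 s, in which the tool goes at most 50 mm and 8.59 degrees, less where a joint would pass 70% of its speed; a pose out of reach is approached as far as the arm can. A call with a gripper value outside its range is refused whole. The fingers move at their own pace and stop on an object; the grip force is fixed at half the most. Time passes only in rows, so rows that do not move let the fingers close. It gives the time, the measured TCP pose, the force, the opening and the grip force at its end, in the units of the state.
- monitor.read_state(): the state, without advancing time (a new reading comes with each control period).
- get_image(name): name is "scene" or "top" or "wrist"; returns the picture (384x512x3 uint8, red, green, blue); there is no depth.
- camera_info(name): a dict with "intrinsics" (3x3 intrinsics, pixels), "R" (3x3) and "t" (3): a world point X has camera coordinates R X + t. Camera axes: x right, y down, z forward; pixel columns grow to the right and rows downward; lengths in mm; the calibration is good to about 2 mm. A picture is of the moment at which its call begins: read the wrist's pose just before it. camera_info takes no time and is no camera call; for the wrist camera it gives the pose at the moment of the call.
- job_done(): hands the job in; it is judged then, once.
The state is a dict: "clock": time; "joints": joint angles; "joint_vel": joint speeds; "joint_efforts": joint torques, N m; "position": TCP position; "ee_rot": TCP orientation; "contact_force": force on the tool from outside, world axes, zero at the start; "wrist_torque": the same for the moment, N m; "gripper_width": finger opening in mm; "grasp_force": force on a finger pad.
Only numpy, scipy, OpenCV 4.12 (cv2) and the standard library are available. Lean on these libraries where they do the work, as an engineer would, in place of code of your own. Each camera call takes 0.05 s, during which the arm holds its last target. There are 200 camera calls.

## Task

Warm the honey and the mustard for a glaze: stand the honey jar and the mustard jar upright on the rack in the jar warmer and let go of them. Then, pressing one key at a time right down and letting it come up again, hold the round power key down for a full second, and press the square programme key, the upward-pointing triangle and the oblong start key, in that order. Press gently, never harder than 25 N, keep off the downward triangle, drop neither jar, and leave the sugar jar and the salt shaker standing where they are.

Things in the scene. Friction and masses are not known exactly. Their poses are not given: they have to be found in the camera images.
- warmer: Electric jar warmer, fixed: steel tub on a black base, x -102 to 95 mm, 260 mm wide (y; 305 mm over the black side handles), 106 mm high. Origin under it on the worktop; x points away from its front, y to its left seen from the robot, z up. The tub is open at the top: inside x -39 to 89, y -124 to 124 mm, walls 6 mm, rim at z 106 mm, wire rack inside at z 47 mm.
- warmer_rack (a point): Middle of the wire rack in the warmer's tub, on its upper side; axes as the warmer's. The rack is 128 x 248 mm, the tub's rim 59 mm above it.
- key_panel (a point): Middle of the warmer's black key panel, on its surface under the middle key; z square out of the panel, x up its slope of 33 degrees, y along the row of five light metal keys, 44 mm apart, seen at y +88 to -88. The tub's steel drip rim juts out above the keys, its edge 26 mm up the slope and 40 mm off the surface: a finger from straight above cannot reach them, so come square to the panel.
- honey_jar: Squat honey jar, glass with a flat steel-grey screw lid as wide as the jar, 50 mm across, 70 mm high, about 0.16 kg; loose. Origin under its middle, z up.
- mustard_jar: Squat mustard jar with a wide ridged yellow lid, 49 mm across, 66 mm high, about 0.22 kg; loose. Origin under its middle, z up.
- sugar_jar: Glass sugar jar with a wooden lid, 59 mm across, 78 mm high; loose, not needed, to be left where it is. Origin under its middle.
- salt_shaker: Glass salt shaker with a domed metal top, 44 mm across, 90 mm high; loose, not needed, to be left where it is. Origin under its middle.
- power_seat (a point): Round on/off key, 24 mm across, leftmost on the panel (seen from the robot). Its point is the point of the panel surface in the middle of the key, z axis square out of the panel along the key's travel. 
- key_power (a joint): Spring travel of that key in m: 0 when up, 0.005 fully down; 2 N to start it, 6.5 N fully down, then a hard stop. The keypad is bedded in a soft gasket, so the caps stand 6.5 to 10 mm proud of the panel (all alike, differing each time): feel for them.
- down_seat (a point): Triangular key pointing down the slope, about 25 mm, second from the left: lowers the temperature. Its point is the point of the panel surface in the middle of the key, z axis square out of the panel along the key's travel. 
- key_down (a joint): Spring travel of that key in m: 0 when up, 0.005 fully down; 2 N to start it, 6.5 N fully down, then a hard stop. The keypad is bedded in a soft gasket, so the caps stand 6.5 to 10 mm proud of the panel (all alike, differing each time): feel for them.
- up_seat (a point): Triangular key pointing up the slope, about 25 mm, in the middle of the row: raises the temperature. Its point is the point of the panel surface in the middle of the key, z axis square out of the panel along the key's travel. 
- key_up (a joint): Spring travel of that key in m: 0 when up, 0.005 fully down; 2 N to start it, 6.5 N fully down, then a hard stop. The keypad is bedded in a soft gasket, so the caps stand 6.5 to 10 mm proud of the panel (all alike, differing each time): feel for them.
- program_seat (a point): Square programme key, 22 x 22 mm, second from the right. Its point is the point of the panel surface in the middle of the key, z axis square out of the panel along the key's travel. 
- key_program (a joint): Spring travel of that key in m: 0 when up, 0.005 fully down; 2 N to start it, 6.5 N fully down, then a hard stop. The keypad is bedded in a soft gasket, so the caps stand 6.5 to 10 mm proud of the panel (all alike, differing each time): feel for them.
- start_seat (a point): Oblong start key, 32 mm wide and 20 mm high, rightmost on the panel. Its point is the point of the panel surface in the middle of the key, z axis square out of the panel along the key's travel. 
- key_start (a joint): Spring travel of that key in m: 0 when up, 0.005 fully down; 2 N to start it, 6.5 N fully down, then a hard stop. The keypad is bedded in a soft gasket, so the caps stand 6.5 to 10 mm proud of the panel (all alike, differing each time): feel for them.
Not all that is in view belongs to the job. What is shaped like the honey_jar but orange or purple is not meant.

How it is judged (in metres and radians):
On the way, in this order (a step that is already met when the one before it is completed fails the run):
1. honey jar and mustard jar stand released and upright on the warmer's rack (x of honey_jar in the frame of warmer_rack between -0.06 and 0.06 m and y of honey_jar in the frame of warmer_rack between -0.12 and 0.12 m and z of honey_jar in the frame of warmer_rack between -0.008 and 0.008 m and angle between each of honey_jar, mustard_jar's own z axis and vertical below 0.15 rad and linear speed of each of honey_jar, mustard_jar below 0.03 m/s and contact force between the fingers and honey_jar below 0.1 N and x of mustard_jar in the frame of warmer_rack between -0.06 and 0.06 m and y of mustard_jar in the frame of warmer_rack between -0.12 and 0.12 m and z of mustard_jar in the frame of warmer_rack between -0.008 and 0.008 m and contact force between the fingers and mustard_jar below 0.1 N), for 0.2 s.
2. the round power key alone is held right down for a second (at least 0.8 s counts) (value of joint key_power above 0.004 m and value of joint each of key_down, key_up, key_program, key_start below 0.001 m), for 0.8 s.
3. the square programme key alone is pressed right down (4 of its 5 mm) (value of joint key_program above 0.004 m and value of joint each of key_power, key_down, key_up, key_start below 0.001 m), for 0.05 s.
4. the upward triangle alone is pressed right down (value of joint key_up above 0.004 m and value of joint each of key_power, key_down, key_program, key_start below 0.001 m), for 0.05 s.
5. the oblong start key alone is pressed right down (value of joint key_start above 0.004 m and value of joint each of key_power, key_down, key_up, key_program below 0.001 m), for 0.05 s.
At the end, for the whole second after the job is handed in: The honey jar and the mustard jar stand on the warmer's rack (origin within 60 mm of its middle along x, 120 mm along y, 8 mm in height), upright within 0.15 rad, at rest and released, and all five keys are up (within 1 mm) (all of step 1 and value of joint each of key_power, key_down, key_up, key_program, key_start below 0.001 m); the robot touches nothing.
It fails at once if the downward triangle is pressed (more than 2 mm) (value of joint key_down above 0.002 m).
It fails at once if the fingers press on the warmer or its keys with more than 25 N (contact force between the fingers and warmer above 25 N).
It fails at once if the honey jar or the mustard jar is dropped or knocked (faster than 0.5 m/s while not held) ((linear speed of honey_jar above 0.5 m/s and contact force between the fingers and honey_jar below 0.1 N) or (linear speed of mustard_jar above 0.5 m/s and contact force between the fingers and mustard_jar below 0.1 N)).
It fails at once if the sugar jar or the salt shaker is moved more than 30 mm or tipped (distance of any of sugar_jar, salt_shaker from where it was at the start of the episode above 0.03 m or angle between any of sugar_jar, salt_shaker's own z axis and vertical above 0.3 rad).
It also fails if it takes over 70 s, if anything falls off the work surface, if the arm or the gripper's body presses on something with over 40 N, if the wrist force passes 120 N, or if a joint passes its speed limit or range.

## Working session

There is one attempt and no reset: what is moved stays moved. The work goes in short steps, Python scripts to look and compute and a tool call to move; the robot and the scene stay as the last step left them, time stands still between calls to the robot, and variables do not carry over. Pictures are saved under pics/ and viewed, at most 10 in all, crops included, and the job is handed in when it is done.

Besides the shell and the picture viewer there is one more tool, called after "Emit:" as name(argument=value, ...) on one line, values as JSON. send_rows: Moves the arm, as the interface text tells. Its arguments: {"type":"object","properties":{"series":{"type":"array"}},"required":["series"]}

```bash
mkdir -p pics; ls; python3 - <<'E'
from bench import monitor,get_image,camera_info
import cv2,numpy as np
s=monitor.read_state();print({k:np.round(v,3).tolist() for k,v in s.items()})
for n in("scene","top"):
    cv2.imwrite(f"pics/{n}0.png",cv2.resize(get_image(n)[:,:,::-1],(800,600),interpolation=cv2.INTER_CUBIC))
    c=camera_info(n);print(n,{k:np.round(v,4).tolist() for k,v in c.items()})
E
```

```text
pics
{'clock': 0.0, 'joints': [1.587, 0.386, 0.007, -0.001, -1.194, -0.259], 'joint_vel': [-0.001, 0.0, 0.001, 0.0, -0.001, 0.001], 'joint_efforts': [-0.002, -39.229, 18.84, 4.186, -0.005, 0.0], 'position': [150.051, 606.042, 196.937], 'ee_rot': [0.993, -0.121, -0.0, 0.001], 'contact_force': [0.225, 0.143, -0.189], 'wrist_torque': [0.002, 0.009, -0.037], 'grasp_force': 0.0, 'gripper_width': 85.402}
scene {'intrinsics': [[376.1176, 0.0, 253.766], [0.0, 376.1176, 188.8508], [0.0, 0.0, 1.0]], 'R': [[-0.778, -0.6282, -0.0092], [-0.4605, 0.5802, -0.6718], [0.4274, -0.5184, -0.7407]], 't': [386.6787, 271.366, 820.976]}
top {'intrinsics': [[391.1391, 0.0, 252.2583], [0.0, 391.1391, 188.2318], [0.0, 0.0, 1.0]], 'R': [[0.0184, -0.9998, -0.0115], [-0.998, -0.0176, -0.0604], [0.0602, 0.0126, -0.9981]], 't': [-0.8739, 486.6336, 1133.7594]}
```

View pics/scene0.png

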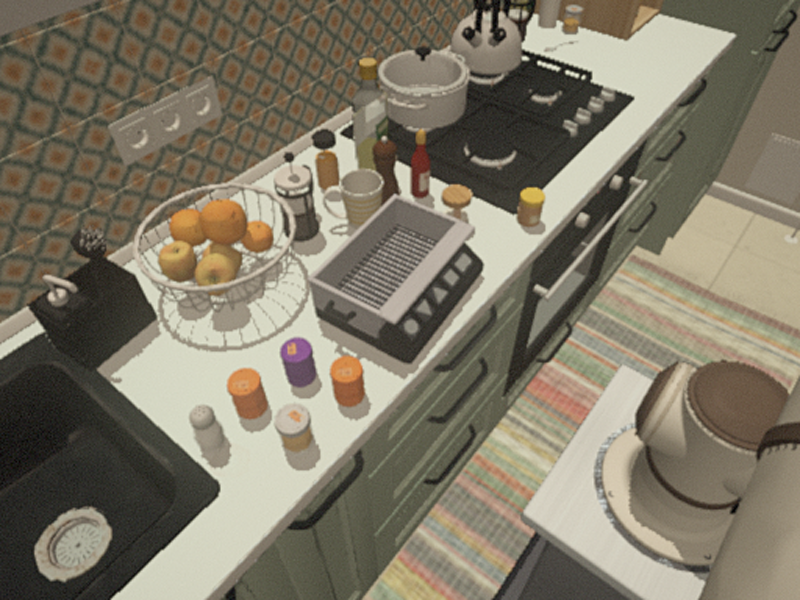

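View pics/top0.png

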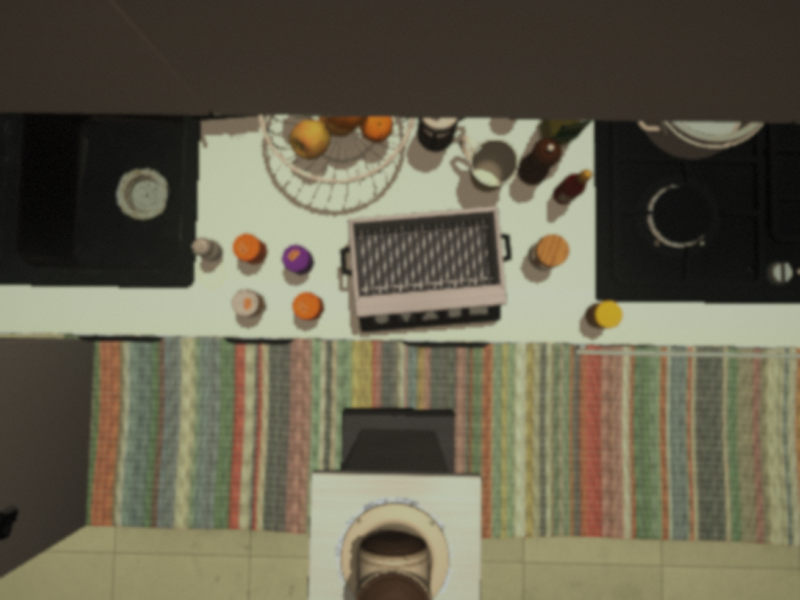

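Scene/top show: the grey-lidded jar at top (246,302) / scene (294,428); orange-lidded jars at (248,248), (307,306) and a purple one at (297,259), which are decoys. Mustard is yellow at (608,314) / (531,205), sugar (552,250), salt (205,248) and the warmer is around (425,265). The honey fits only the grey-lidded jar, which I'll confirm in a crop.

```bash
cat > h.py <<'E'
from bench import monitor,get_image,camera_info
import cv2,numpy as np
def ray(n,uv,c=None):
    c=c or camera_info(n);R=np.array(c["R"]);t=np.array(c["t"]);K=np.array(c["intrinsics"])
    d=R.T@np.linalg.solve(K,[uv[0],uv[1],1]);return -R.T@t,d/np.linalg.norm(d)
def onz(n,uv,z,c=None):
    o,d=ray(n,uv,c);return o+d*(z-o[2])/d[2]
def tri(rays):
    A=sum(np.eye(3)-np.outer(d,d) for o,d in rays);b=sum((np.eye(3)-np.outer(d,d))@o for o,d in rays)
    X=np.linalg.solve(A,b);return X,[round(float(np.linalg.norm(np.cross(X-o,d))),1) for o,d in rays]
def proj(n,X,c=None):
    c=c or camera_info(n);p=np.array(c["intrinsics"])@(np.array(c["R"])@np.array(X)+c["t"]);return p[:2]/p[2]
E
python3 - <<'E'
from h import *
s=get_image("scene")[:,:,::-1].copy();t=get_image("top")[:,:,::-1].copy()
cv2.imwrite("s.png",s);cv2.imwrite("t.png",t)
def crop(im,x0,y0,w,h,f):return cv2.resize(im[y0:y0+h,x0:x0+w],(w*f,h*f),interpolation=cv2.INTER_CUBIC)
a=np.hstack([crop(s,140,210,100,75,4),crop(t,120,140,100,75,4)])
b=np.hstack([crop(t,210,125,130,75,4)[:, :520],crop(s,305,110,70,75,4)])
cv2.imwrite("pics/crop1.png",np.vstack([a,b]))
for n,im in(("scene",s),("top",t)):
    hsv=cv2.cvtColor(im,cv2.COLOR_BGR2HSV)
    m=cv2.inRange(hsv,(18,140,90),(32,255,255))
    k,l,st,ce=cv2.connectedComponentsWithStats(m)
    for i in range(1,k):
        if st[i,4]>25:print(n,st[i],ce[i].round(1))
E
```

```text
scene [230  40  11  11  95] [235.1  45.4]
scene [266  83   6   9  40] [268.8  87.5]
scene [333 120  15  13 162] [340. 126.]
top [186  76  25  21 250] [199.9  85. ]
top [380 192  18  18 250] [388.3 200.6]
```

View pics/crop1.png

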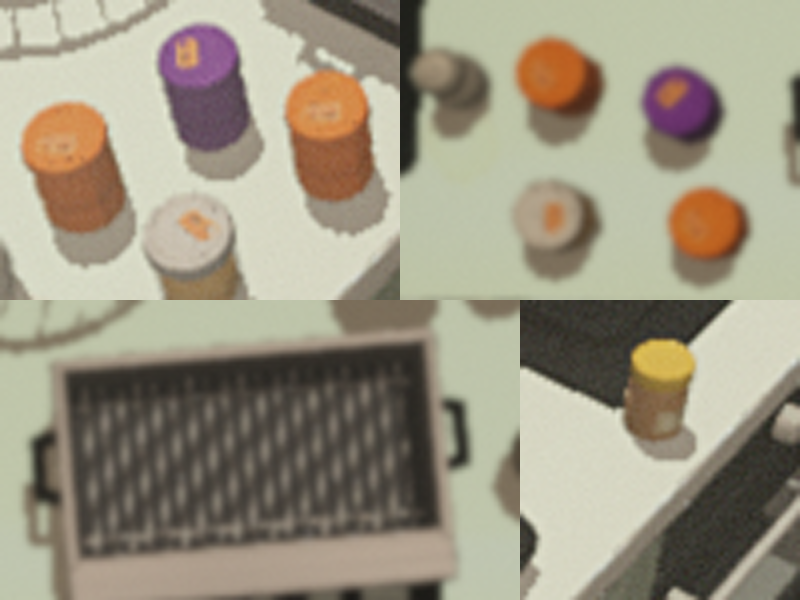

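Crop confirms: the jar with steel-grey lid (scene 187.5,268; top 157,193.5) is the honey jar; the other three are orange/purple. Mustard lid is at scene (340.7,125), top (388,200.5).

```bash
python3 - <<'E'
from h import *
for n,a,b in(("honey",(187.5,268),(157.2,193.5)),("mustard",(340.7,125.2),(388.3,200.3))):
    print(n,tri([ray("scene",a),ray("top",b)]))
q=[onz("top",(210+u/4,125+(v-300)/4),106) for u,v in((65,373),(430,343),(440,527),(81,557),(50,362),(432,330))]
for p in q:print(p.round(0))
for a,b in((0,1),(3,2)):
    d=q[b]-q[a];print(np.linalg.norm(d),np.degrees(np.arctan2(d[0],-d[1])))
print("salt",onz("top",(131,157),90),"sugar",onz("top",(353,160),78))
print({n:(-np.array(camera_info(n)["R"]).T@camera_info(n)["t"]).round(0) for n in("scene","top","wrist")},camera_info("wrist"))
s=cv2.imread("s.png");cv2.imwrite("pics/crop2.png",cv2.resize(s[120:235,195:315],(792,759)[:2] if 0 else (624,598),interpolation=cv2.INTER_CUBIC))
E
```

```text
honey (array([463.54383609, 274.37613211,  63.20031858]), [0.7, 0.7])
mustard (array([ 455.26954432, -375.09075154,   61.27291759]), [1.6, 1.6])
[603.  80. 106.]
[ 627. -168.  106.]
[ 502. -176.  106.]
[477.  66. 106.]
[610.  90. 106.]
[ 636. -169.  106.]
249.0672260518119 5.674444213146194
243.2369218399911 5.797296018156465
salt [562.65029082 343.98310183  90.        ] sugar [ 566.25676856 -271.29566449   78.        ]
{'scene': array([ 75., 511., 794.]), 'top': array([ 417.,   -7., 1161.]), 'wrist': array([215., 591., 373.])} {'intrinsics': array([[295.17811842,   0.        , 254.26644763],
       [  0.        , 295.17811842, 190.40065382],
       [  0.        ,   0.        ,   1.        ]]), 'R': array([[-0.24027669, -0.97070357,  0.00130308],
       [-0.93656469,  0.23217882,  0.26256346],
       [-0.25517383,  0.06186747, -0.96491385]]), 't': array([624.75022248, -33.91867935, 377.89326793])}
```

View pics/crop2.png

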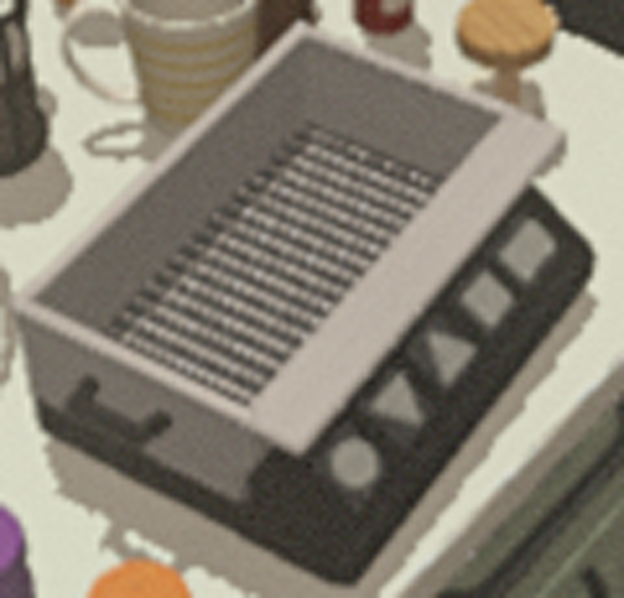

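The crop shows the warmer: round key (355,463), down triangle (400,400), up triangle (447,353), square (487,297), oblong (527,247); the tub is open and empty. Yaw is about 5.7°. Now going over the honey.

Emit:
send_rows(series=[[[40,28,-1],[0,0,0],70],[[40,28,-1],[0,0,0],70],[[40,28,-1],[0,0,0],70],[[40,28,-1],[0,0,0],70],[[40,28,-1],[0,0,0],70],[[40,28,-1],[0,0,0],70],[[40,28,-1],[0,0,0],70],[[40,28,-1],[0,0,0],70]])

```text
clock: 1.0
position: [407.8, 310.6, 206.2]
ee_rot: [0.993, -0.121, 0.0, -0.0]
contact_force: [1.8, 0.4, -0.2]
gripper_width: 70.0
grasp_force: 0.0
```

Emit:
send_rows(series=[[[41,29,0],[0,0,0],70],[[0,0,0],[0,0,-0.115],70],[[0,0,0],[0,0,-0.115],70],[[0,0,0],[0,0,-0.115],70],[[0,0,0],[0,0,0],70],[[0,0,0],[0,0,0],70]])

```text
clock: 1.6
position: [439.6, 274.4, 205.9]
ee_rot: [0.999, 0.05, -0.0, 0.0]
contact_force: [0.3, -0.2, 0.6]
gripper_width: 70.0
grasp_force: 0.0
```

```bash
cat >> h.py <<'E'
from scipy.spatial.transform import Rotation as Ro
import pickle
def snap(tag):
    s=monitor.read_state();c=camera_info("wrist");im=get_image("wrist")[:,:,::-1].copy()
    cv2.imwrite(f"w_{tag}.png",im);pickle.dump((s,c),open(f"w_{tag}.pkl","wb"));return im,c
def go(p,R=None):
    s=monitor.read_state();Rc=Ro.from_quat(s["ee_rot"]);M=Rc.as_matrix()
    print("t",round(float(s["clock"]),2),"at",np.round(s["position"],1),"tool x",M[:,0].round(3),"z",M[:,2].round(3),"F",np.round(s["contact_force"],1),"w",np.round(s["gripper_width"],1))
    if R is not None:
        print("rotvec",(Rc.inv()*Ro.from_matrix(R)).as_rotvec().round(3)); 
    print("shift in current axes",(M.T@(np.array(p)-s["position"])).round(1))
    if R is not None: print("shift in target axes",(R.T@(np.array(p)-s["position"])).round(1))
E
python3 - <<'E'
from h import *
im,c=snap("h1");go((463,274,205))
print(proj("wrist",(463,274,66),c))
cv2.imwrite("pics/w_h1.png",im)
E
```

```text
t 1.65 at [439.5 274.5 205.9] tool x [ 0.995  0.1   -0.   ] z [-0. -0. -1.] F [-0.1 -0.7  0.1] w 70.2
shift in current axes [23.3  2.8  0.9]
[257.16273298 151.98449755]
```

View pics/w_h1.png

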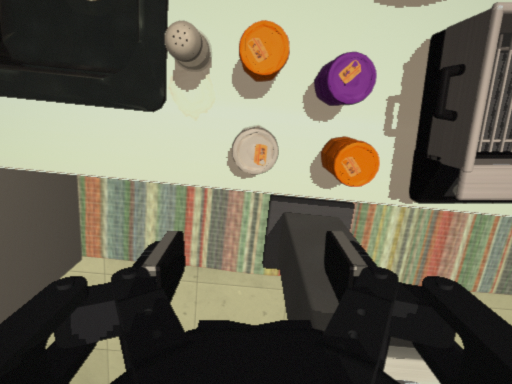

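The wrist view shows the honey lid at (256,151) as predicted, orange jars at (264,49), (352,161), purple (348,80), salt (184,42). I move for a second view to triangulate.

Emit:
send_rows(series=[[[-40,0,0],[0,0,0],70],[[-40,0,0],[0,0,0],70],[[0,0,0],[0,0,0],70],[[0,0,0],[0,0,0],70]])

```text
clock: 2.05
position: [359.7, 266.7, 206.6]
ee_rot: [0.999, 0.051, 0.001, -0.001]
contact_force: [0.5, -0.3, 0.3]
gripper_width: 69.7
grasp_force: 0.0
```

```bash
python3 - <<'E'
from h import *
snap("h2");rs=[]
for k in("h1","h2"):
    im=cv2.imread(f"w_{k}.png");s,c=pickle.load(open(f"w_{k}.pkl","rb"))
    g=cv2.medianBlur(cv2.cvtColor(im,cv2.COLOR_BGR2GRAY),3);p=proj("wrist",(463,274,68),c)
    for p2 in(22,15):
        C=cv2.HoughCircles(g,cv2.HOUGH_GRADIENT,1,10,param1=80,param2=p2,minRadius=18,maxRadius=28)
        if C is not None:
            C=C[0];C=C[np.linalg.norm(C[:,:2]-p,axis=1)<15];
            if len(C):break
    print(k,p.round(1),C);rs.append(ray("wrist",C[0,:2],c))
print(tri(rs),[ (o+d*(70-o[2])/d[2]).round(1) for o,d in rs])
go((463,274,150))
E
```

```text
h1 [257.2 152.2] [[254.5 148.5  22.9]]
h2 [258.1  71.7] [[255.5  70.5  25.2]]
(array([465.22757783, 276.96071571,  56.41261245]), [0.1, 0.1]) [array([466.9, 277.3,  70. ]), array([463.6, 276.7,  70. ])]
t 2.1 at [360.3 266.9 206.5] tool x [0.995 0.102 0.001] z [ 0.001  0.001 -1.   ] F [0.8 1.2 0.6] w 70.0
shift in current axes [102.8   3.5  56.6]
```

```bash
python3 - <<'E'
from h import *
rs=[];out=[]
for k in("h1","h2"):
    im=cv2.imread(f"w_{k}.png");s,c=pickle.load(open(f"w_{k}.pkl","rb"))
    p=proj("wrist",(465,275,68),c).astype(int);x0,y0=p-36
    y0=max(y0,0);r=im[y0:y0+72,x0:x0+72].astype(int)
    d=r[:,:,1]-r[:,:,2]   # G-R : counter green >0, lid ~<=0
    m=((d<4)).astype(np.uint8)*255
    m=cv2.morphologyEx(m,cv2.MORPH_OPEN,np.ones((3,3),np.uint8))
    out.append(np.hstack([cv2.resize(r.astype(np.uint8),(288,288)),cv2.cvtColor(cv2.resize(m,(288,288)),cv2.COLOR_GRAY2BGR)]))
    print(k,x0,y0,r.shape)
cv2.imwrite("pics/hm.png",np.vstack(out))
E
```

```text
h1 220 114 (72, 72, 3)
h2 221 33 (72, 72, 3)
```

View pics/hm.png

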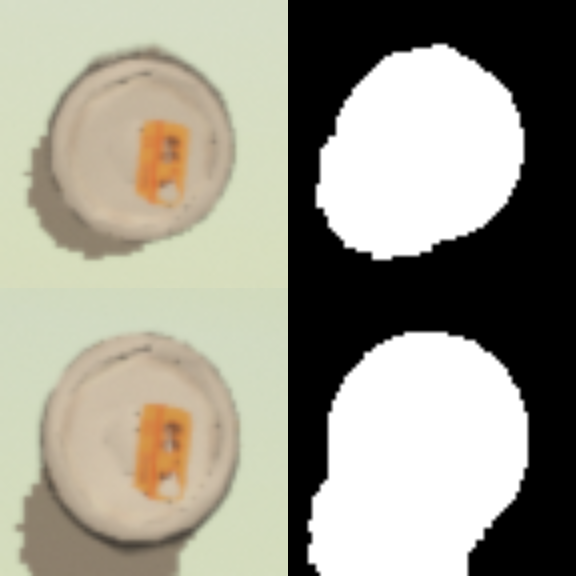

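The crop shows the lid circle with centre (256.2,151) in view 1 and (256.6,70) in view 2 (shadow at lower left spoils the masks).

```bash
python3 - <<'E'
from h import *
cs=[pickle.load(open(f"w_{k}.pkl","rb"))[1] for k in("h1","h2")]
P=[(256.2,151),(256.6,70)]
rs=[ray("wrist",p,c) for p,c in zip(P,cs)]
print(tri(rs),[onz("wrist",p,70,c).round(1) for p,c in zip(P,cs)])
print(tri(rs+[ray("scene",(187.5,267.5)),ray("top",(157.2,193.5))]))
for c in cs:print([ (295.18*25/ (np.array(c["R"])@[464,275,z]+c["t"])[2]).round(1) for z in (60,70)])
go((464,275,110))
E
```

```text
(array([464.31158128, 275.43764078,  68.95757371]), [0.2, 0.2]) [array([464.5, 275.2,  70. ]), array([464.2, 275.7,  70. ])]
(array([463.91627476, 274.71609539,  64.71139077]), [0.4, 1.3, 1.4, 0.3])
[np.float64(23.0), np.float64(23.7)]
[np.float64(24.5), np.float64(25.3)]
t 2.1 at [360.3 266.9 206.5] tool x [0.995 0.102 0.001] z [ 0.001  0.001 -1.   ] F [0.8 1.2 0.6] w 70.0
shift in current axes [103.9   2.6  96.6]
```

Emit:
send_rows(series=[[[35,1,8],[0,0,0],70],[[35,1,8],[0,0,0],70],[[34,1,10],[0,0,0],70],[[0,0,35],[0,0,0],70],[[0,0,30],[0,0,0],70],[[0,0,10],[0,0,0],70],[[0,0,0],[0,0,0],70]])

```text
clock: 2.8
position: [463.9, 273.2, 103.4]
ee_rot: [0.999, 0.051, -0.001, 0.001]
contact_force: [0.0, 0.1, 0.3]
gripper_width: 69.8
grasp_force: 0.0
```

```bash
python3 - <<'E'
from h import *
go((464.3,275.4,36))
E
```

```text
t 2.8 at [463.9 273.2 103.4] tool x [ 0.995  0.101 -0.003] z [-0.002 -0.003 -1.   ] F [0.  0.1 0.3] w 69.8
shift in current axes [ 0.8 -2.3 67.4]
```

Emit:
send_rows(series=[[[0,-2,20],[0,0,0],70],[[0,0,20],[0,0,0],70],[[0,0,18],[0,0,0],70],[[0,0,9],[0,0,0],70],[[0,0,0],[0,0,0],58],[[0,0,0],[0,0,0],40],[[0,0,0],[0,0,0],40],[[0,0,0],[0,0,0],40]])

```text
clock: 3.6
position: [464.2, 276.4, 39.0]
ee_rot: [0.999, 0.051, 0.001, -0.001]
contact_force: [-0.1, -0.3, 0.1]
gripper_width: 40.1
grasp_force: 0.0
```

Emit:
send_rows(series=[[[0,0,0],[0,0,0],40],[[0,0,0],[0,0,0],40],[[0,0,-10],[0,0,0],40],[[0,0,-20],[0,0,0],40],[[0,0,-30],[0,0,0],40],[[0,0,-40],[0,0,0],40],[[0,0,-40],[0,0,0],40],[[0,0,0],[0,0,0],40]])

```text
clock: 4.4
position: [466.9, 278.4, 185.4]
ee_rot: [0.999, 0.052, 0.006, -0.004]
contact_force: [-0.2, -0.8, 0.3]
gripper_width: 39.7
grasp_force: 0.0
```

```bash
python3 - <<'E'
from h import *
im,c=snap("h3")
o=np.array([552,-49.5]);y=np.array([-.0995,.995])
go((*(o+55*y),180))
E
```

```text
t 4.45 at [465.2 277.3 182.1] tool x [0.995 0.102 0.007] z [ 0.006  0.006 -1.   ] F [-0.5 -0.  -0.1] w 39.8
shift in current axes [ 53.1 279.    1. ]
```

```bash
cp w_h3.png pics/
```

```text
(no output)
```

View pics/w_h3.png

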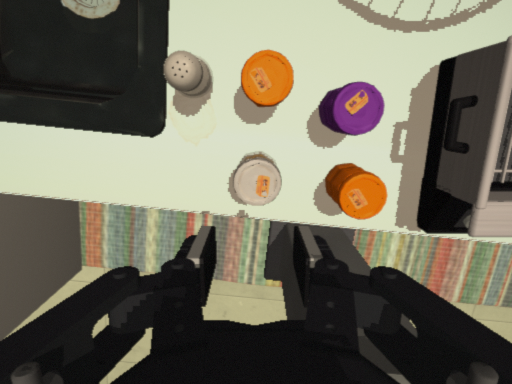

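The jar is still standing (lid at (258,180)), fingers empty at x 200–310; checking the TCP projection against it.

```bash
python3 - <<'E'
from h import *
s,c=pickle.load(open("w_h3.pkl","rb"))
P=np.array(s["position"]);print(P,proj("wrist",P,c),[proj("wrist",P*[1,1,0]+[0,0,z],c).round(0) for z in(100,70,35)])
print(onz("wrist",(258,180),70,c),onz("wrist",(258,180),0,c))
for k in("h1","h2"):
    s,c=pickle.load(open(f"w_{k}.pkl","rb"));print(proj("wrist",s["position"],c))
# scene vs top now
t=get_image("top");sc=get_image("scene")
cv2.imwrite("t2.png",t[:,:,::-1]);cv2.imwrite("s2.png",sc[:,:,::-1])
print(proj("top",P),proj("scene",P))
a=cv2.resize(sc[190:330,100:260,::-1],(640,560)); cv2.imwrite("pics/s2.png",a)
E
```

```text
[466.93235809 278.38931897 185.37271432] [254.77748008 219.10726441] [array([255., 187.]), array([255., 180.]), array([256., 173.])]
[466.89110789 275.80743841  70.        ] [451.46035265 273.83141368   0.        ]
[254.8304683  219.09396803]
[254.80565897 219.10536653]
[143.43598857 190.03311217] [175.79277612 236.34830924]
```

View pics/s2.png

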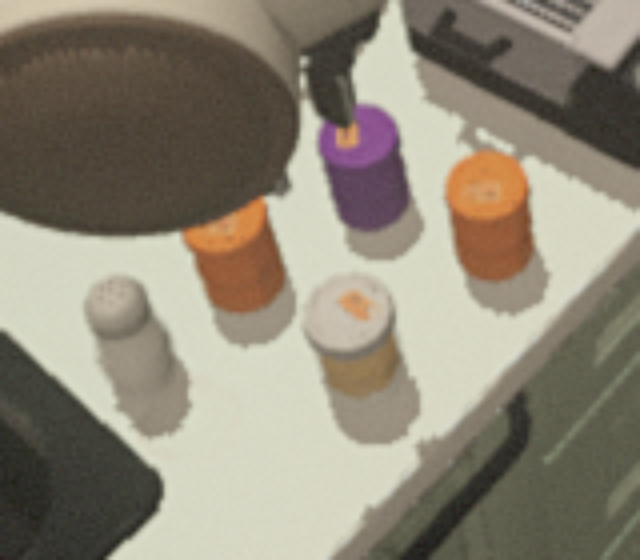

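The jar stands untouched, though the TCP was at 39 with the fingers closed to 40 mm. In the wrist picture the 40 mm gap between the tips spans 78 px, which puts the tips about 35 mm behind the reported TCP, so they closed above the lid. I go lower, watching the force.

Emit:
send_rows(series=[[[0,0,0],[0,0,0],70],[[0,1,40],[0,0,0],70],[[0,1,40],[0,0,0],70],[[0,0,30],[0,0,0],70],[[0,0,25],[0,0,0],70],[[0,0,15],[0,0,0],70],[[0,0,10],[0,0,0],70],[[0,0,0],[0,0,0],70]])

```text
clock: 5.35
position: [462.8, 272.8, 16.0]
ee_rot: [0.999, 0.051, -0.002, 0.002]
contact_force: [0.3, 0.7, -0.3]
gripper_width: 70.1
grasp_force: 0.0
```

```bash
python3 - <<'E'
from h import *
go((464.5,275.5,6))
E
```

```text
t 5.35 at [462.8 272.8  16. ] tool x [ 0.995  0.102 -0.004] z [-0.003 -0.003 -1.   ] F [ 0.3  0.7 -0.3] w 70.1
shift in current axes [ 2.  -2.5 10. ]
```

Emit:
send_rows(series=[[[1,-2,6],[0,0,0],70],[[0,0,3],[0,0,0],70],[[0,0,0],[0,0,0],60],[[0,0,0],[0,0,0],44],[[0,0,0],[0,0,0],44],[[0,0,0],[0,0,0],44],[[0,0,0],[0,0,0],44]])

```text
clock: 6.05
position: [465.2, 276.5, 9.8]
ee_rot: [0.999, 0.051, 0.001, -0.0]
contact_force: [-0.6, 0.4, 4.6]
gripper_width: 48.9
grasp_force: 61.7
```

Emit:
send_rows(series=[[[0,0,-5],[0,0,0],44],[[0,0,-15],[0,0,0],44],[[0,0,-30],[0,0,0],44],[[0,0,-40],[0,0,0],44],[[0,0,-30],[0,0,0],44],[[0,0,-25],[0,0,0],44],[[0,0,0],[0,0,0],44],[[0,0,0],[0,0,0],44]])

```text
clock: 6.85
position: [463.8, 275.5, 153.3]
ee_rot: [0.999, 0.051, -0.001, 0.0]
contact_force: [-0.1, 0.2, -1.7]
gripper_width: 48.1
grasp_force: 62.4
```

```bash
python3 - <<'E'
from h import *
im,c=snap("h4")
o=np.array([552,-49.5]);y=np.array([-.0995,.995])
go((*(o+60*y),150))
cv2.imwrite("pics/w_h4.png",im)
E
```

```text
t 6.9 at [463.4 275.1 152.4] tool x [ 0.995  0.101 -0.003] z [-0.003 -0.002 -1.   ] F [-0.7 -0.8 -1.9] w 48.6
shift in current axes [ 55.3 271.9   2.6]
```

View pics/w_h4.png

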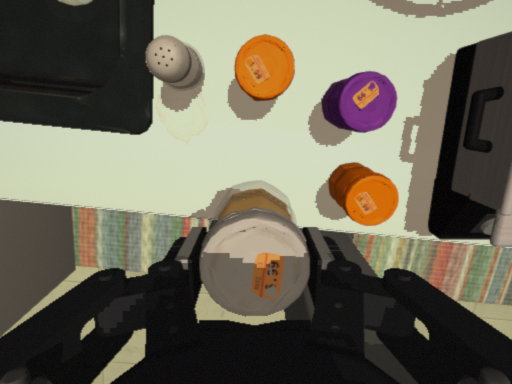

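Honey is held: lid at (255,262), width 48.6, weight 1.8 N. Carry it to the left half of the tub.

Emit:
send_rows(series=[[[5,20,0],[0,0,0],44],[[8,40,0],[0,0,0],44],[[8,40,0],[0,0,0],44],[[8,40,0],[0,0,0],44],[[8,40,0],[0,0,0],44],[[8,40,0],[0,0,0],44],[[8,35,0],[0,0,0],44],[[2,17,0],[0,0,0],44]])

```text
clock: 7.7
position: [546.3, 8.2, 151.5]
ee_rot: [0.999, 0.05, -0.002, 0.001]
contact_force: [-0.1, 0.4, -1.6]
gripper_width: 48.3
grasp_force: 62.5
```

Emit:
send_rows(series=[[[0,0,0],[0,0,0],44],[[0,0,0],[0,0,0],44]])

```text
clock: 7.9
position: [546.0, 10.6, 152.1]
ee_rot: [0.999, 0.05, -0.002, 0.0]
contact_force: [-0.3, -0.6, -1.8]
gripper_width: 48.5
grasp_force: 62.5
```

```bash
python3 - <<'E'
from h import *
im,c=snap("p1")
o=np.array([552,-49.5]);y=np.array([-.0995,.995])
go((*(o+60*y),60))
# numeric check of the tub from this view: predicted rim/inner corners vs brightness edges along scan lines
x=np.array([.995,.0995]);g=cv2.GaussianBlur(cv2.cvtColor(im,cv2.COLOR_BGR2GRAY),(3,3),0)
W=lambda a,b,z:np.array([*(o+(a-25)*x+b*y),z])
for name,f,rng in(("back edge in/out x(89,95) at y=-20",lambda v:W(v,-20,106),np.arange(70,116,2)),("right y -124/-130 at x=60",lambda v:W(60,v,106),np.arange(-145,-105,2)),("left y 124/130 at x=70",lambda v:W(70,v,106),np.arange(105,145,2)),("front x -39 at y=-40",lambda v:W(v,-40,106),np.arange(-60,-20,2))):
    print(name)
    for v in rng:
        u=proj("wrist",f(v),c)
        if 0<=u[0]<511 and 0<=u[1]<383: print((int(v),int(g[int(round(u[1])),int(round(u[0]))])),end=" ")
    print()
E
```

```text
t 7.95 at [546.2  11.3 152.6] tool x [ 0.995  0.102 -0.003] z [-0.003 -0.    -1.   ] F [ 0.3 -1.2 -1.7] w 48.7
shift in current axes [-0.   1.  92.6]
back edge in/out x(89,95) at y=-20
(70, 64) (72, 75) (74, 64) (76, 72) (78, 90) (80, 79) (82, 51) (84, 51) (86, 50) (88, 50) (90, 65) (92, 162) (94, 194) (96, 212) (98, 198) (100, 222) (102, 236) (104, 236) (106, 236) (108, 236) (110, 236) (112, 236) (114, 235) 
right y -124/-130 at x=60
(-131, 128) (-129, 130) (-127, 148) (-125, 187) (-123, 191) (-121, 173) (-119, 119) (-117, 88) (-115, 62) (-113, 63) (-111, 63) (-109, 63) (-107, 64) 
left y 124/130 at x=70
(105, 168) (107, 88) (109, 88) (111, 89) (113, 81) (115, 79) (117, 79) (119, 80) (121, 80) (123, 81) (125, 84) (127, 167) (129, 194) (131, 199) (133, 176) (135, 219) (137, 237) (139, 237) (141, 237) (143, 237) 
front x -39 at y=-40
(-60, 30) (-58, 25) (-56, 24) (-54, 24) (-52, 25) (-50, 24) (-48, 24) (-46, 27) (-44, 117) (-42, 194) (-40, 197) (-38, 201) (-36, 156) (-34, 108) (-32, 103) (-30, 102) (-28, 104) (-26, 104) (-24, 103) (-22, 103)
```

Rim edges in the wrist view put the tub centre at (554.6, -45.7), inner 126 × 246 mm: agrees with the sizes given. Lowering.

Emit:
send_rows(series=[[[0,0,20],[0,0,0],44],[[0,0,25],[0,0,0],44],[[0,0,20],[0,0,0],44],[[0,0,12],[0,0,0],44],[[0,0,6],[0,0,0],44],[[0,0,3],[0,0,0],44],[[0,0,0],[0,0,0],44],[[0,0,0],[0,0,0],44]])

```text
clock: 8.75
position: [547.8, 11.3, 68.9]
ee_rot: [0.999, 0.051, 0.001, -0.0]
contact_force: [-0.2, 0.6, -1.4]
gripper_width: 48.1
grasp_force: 62.5
```

Emit:
send_rows(series=[[[0,0,2],[0,0,0],44],[[0,0,2],[0,0,0],44],[[0,0,0],[0,0,0],44]])

```text
clock: 9.05
position: [546.9, 10.9, 63.9]
ee_rot: [0.999, 0.051, -0.0, -0.0]
contact_force: [-0.3, -0.8, -2.5]
gripper_width: 48.5
grasp_force: 62.5
```

Emit:
send_rows(series=[[[0,0,2],[0,0,0],44],[[0,0,2],[0,0,0],44],[[0,0,1],[0,0,0],44],[[0,0,0],[0,0,0],44]])

```text
clock: 9.45
position: [546.9, 11.0, 58.7]
ee_rot: [0.999, 0.051, -0.0, 0.0]
contact_force: [0.5, -0.8, -2.1]
gripper_width: 48.3
grasp_force: 62.5
```

Emit:
send_rows(series=[[[0,0,1],[0,0,0],44],[[0,0,1],[0,0,0],44],[[0,0,0],[0,0,0],44]])

```text
clock: 9.75
position: [547.1, 11.0, 56.9]
ee_rot: [0.999, 0.051, -0.0, 0.0]
contact_force: [-0.6, -0.5, -1.4]
gripper_width: 48.6
grasp_force: 62.6
```

Emit:
send_rows(series=[[[0,0,1],[0,0,0],44],[[0,0,1],[0,0,0],44],[[0,0,0],[0,0,0],44]])

```text
clock: 10.05
position: [547.7, 11.1, 56.9]
ee_rot: [0.999, 0.051, 0.001, 0.0]
contact_force: [-2.5, 0.5, 8.3]
gripper_width: 48.7
grasp_force: 63.4
```

Emit:
send_rows(series=[[[0,0,-1],[0,0,0],44],[[0,0,0],[0,0,0],52],[[0,0,0],[0,0,0],62],[[0,0,0],[0,0,0],62],[[0,0,-5],[0,0,0],62],[[0,0,-20],[0,0,0],62],[[0,0,-40],[0,0,0],62],[[0,0,-40],[0,0,0],62]])

```text
clock: 10.85
position: [546.6, 10.8, 161.9]
ee_rot: [0.999, 0.051, -0.001, 0.0]
contact_force: [0.8, -0.1, -0.8]
gripper_width: 62.2
grasp_force: 0.0
```

Emit:
send_rows(series=[[[0,0,-20],[0,0,0],70],[[0,0,0],[0,0,0],70],[[0,0,0],[0,0,0],70]])

```text
clock: 11.15
position: [546.8, 11.1, 181.1]
ee_rot: [0.999, 0.051, 0.0, -0.0]
contact_force: [0.4, 0.6, -0.6]
gripper_width: 69.9
grasp_force: 0.0
```

```bash
python3 - <<'E'
from h import *
im,c=snap("p2");u=proj("wrist",(547,11,117),c);print("honey lid expected",u)
for (e,p2) in ((1,25),):
    C=cv2.HoughCircles(cv2.medianBlur(cv2.cvtColor(im,cv2.COLOR_BGR2GRAY),3),cv2.HOUGH_GRADIENT,1,10,param1=80,param2=20,minRadius=20,maxRadius=45)
    if C is not None:
        for q in C[0]:
            if np.linalg.norm(q[:2]-u)<30: print(q,onz("wrist",q[:2],117,c).round(1))
go((415,-375,190))
E
```

```text
honey lid expected [254.90607233 191.81611894]
[254.5 191.5  27.5] [547.2  11.4 117. ]
[241.5 187.5  40. ] [549.6  22.6 117. ]
[260.5 200.5  37.7] [539.9   5.5 117. ]
[246.5 197.5  28.9] [541.3  17.6 117. ]
t 11.2 at [546.3  11.  180.1] tool x [ 0.995  0.102 -0.002] z [-0.002  0.    -1.   ] F [ 0.2  0.6 -0.6] w 69.6
shift in current axes [-169.9  370.6   -9.7]
```

Honey stands upright at (547,11) with its lid at 117 mm, as it should. Now the mustard.

Emit:
send_rows(series=[[[-17,41,-2],[0,0,0],70],[[-17,41,-2],[0,0,0],70],[[-17,41,-2],[0,0,0],70],[[-17,41,-2],[0,0,0],70],[[-17,41,-2],[0,0,0],70],[[-17,41,0],[0,0,0],70],[[-17,41,0],[0,0,0],70],[[-17,41,0],[0,0,0],70]])

```text
clock: 12.0
position: [443.7, -330.4, 189.3]
ee_rot: [0.999, 0.051, -0.002, -0.001]
contact_force: [0.5, -1.3, -0.6]
gripper_width: 70.2
grasp_force: 0.0
```

Emit:
send_rows(series=[[[-17,42,0],[0,0,0],70],[[0,0,0],[0,0,0],70],[[0,0,0],[0,0,0],70]])

```text
clock: 12.3
position: [431.3, -373.1, 188.9]
ee_rot: [0.999, 0.05, -0.002, -0.001]
contact_force: [-0.6, 0.2, -0.8]
gripper_width: 70.3
grasp_force: 0.0
```

```bash
python3 -c "
from h import *
snap('m1')"
```

Emit:
send_rows(series=[[[-30,0,0],[0,0,0],70],[[-30,0,0],[0,0,0],70],[[0,0,0],[0,0,0],70],[[0,0,0],[0,0,0],70]])

```text
clock: 12.75
position: [373.2, -377.8, 191.2]
ee_rot: [0.999, 0.052, 0.0, 0.0]
contact_force: [0.8, 0.2, 0.4]
gripper_width: 70.2
grasp_force: 0.0
```

```bash
python3 - <<'E'
from h import *
snap("m2");rs=[]
for k in("m1","m2"):
    im=cv2.imread(f"w_{k}.png");s,c=pickle.load(open(f"w_{k}.pkl","rb"))
    u=proj("wrist",(455,-375,66),c)
    m=cv2.inRange(cv2.cvtColor(im,cv2.COLOR_BGR2HSV),(18,130,110),(32,255,255))
    n,l,st,ce=cv2.connectedComponentsWithStats(m)
    i=max((i for i in range(1,n) if np.linalg.norm(ce[i]-u)<50),key=lambda i:st[i,4])
    cn=max(cv2.findContours((l==i).astype(np.uint8),0,1)[0],key=cv2.contourArea)
    (q,r)=cv2.minEnclosingCircle(cn);print(k,u.round(1),st[i],ce[i].round(1),q,r,cv2.fitEllipse(cn))
    rs.append(ray("wrist",q,c));print(onz("wrist",q,66,c).round(1),onz("wrist",ce[i],66,c).round(1))
print(tri(rs))
go((455,-375,66))
E
```

```text
m1 [259.1 153.8] [ 235  129   47   49 1802] [258.  152.9] (258.0, 152.90625) 24.423627853393555 ((257.98187255859375, 152.9101104736328), (46.140506744384766, 47.93596649169922), 6.915518760681152)
[ 455.8 -373.7   66. ] [ 455.8 -373.7   66. ]
m2 [260.5  94. ] [ 235   68   50   53 2021] [259.4  94.1] (260.2239685058594, 94.00909423828125) 26.190200805664062 ((259.4112243652344, 94.06436920166016), (48.23381042480469, 51.51095199584961), 9.893471717834473)
[ 455.  -374.8   66. ] [ 454.8 -374.    66. ]
(array([ 455.17739617, -374.33923407,   61.41913701]), [0.5, 0.5])
t 12.8 at [ 373.8 -378.   191.1] tool x [0.995 0.104 0.   ] z [ 0. -0. -1.] F [1.4 0.2 0.4] w 69.9
shift in current axes [ 81.    5.4 125.2]
```

Emit:
send_rows(series=[[[27,2,25],[0,0,0],70],[[27,1,25],[0,0,0],70],[[27,1,20],[0,0,0],70],[[0,0,35],[0,0,0],70],[[0,0,35],[0,0,0],70],[[0,0,20],[0,0,0],70],[[0,0,10],[0,0,0],70],[[0,0,0],[0,0,0],70]])

```text
clock: 13.6
position: [454.0, -373.6, 19.5]
ee_rot: [0.999, 0.052, -0.001, -0.001]
contact_force: [-0.3, -0.2, 0.9]
gripper_width: 70.1
grasp_force: 0.0
```

```bash
python3 - <<'E'
from h import *
go((455.3,-374,8))
E
```

```text
t 13.6 at [ 454.  -373.6   19.5] tool x [ 0.995  0.103 -0.003] z [-0.003  0.001 -1.   ] F [-0.3 -0.2  0.9] w 70.1
shift in current axes [ 1.3  0.5 11.5]
```

Emit:
send_rows(series=[[[1,0,6],[0,0,0],70],[[0,0,4],[0,0,0],70],[[0,0,0],[0,0,0],60],[[0,0,0],[0,0,0],42],[[0,0,0],[0,0,0],42],[[0,0,0],[0,0,0],42],[[0,0,0],[0,0,0],42]])

```text
clock: 14.3
position: [455.6, -374.8, 12.1]
ee_rot: [0.999, 0.051, 0.001, 0.001]
contact_force: [-0.5, 1.4, 5.8]
gripper_width: 47.4
grasp_force: 62.3
```

Emit:
send_rows(series=[[[0,0,-5],[0,0,0],42],[[0,0,-15],[0,0,0],42],[[0,0,-30],[0,0,0],42],[[0,0,-40],[0,0,0],42],[[0,0,-40],[0,0,0],42],[[0,0,-25],[0,0,0],42],[[0,0,0],[0,0,0],42],[[0,0,0],[0,0,0],42]])

```text
clock: 15.1
position: [454.1, -373.7, 165.0]
ee_rot: [0.999, 0.051, -0.0, -0.001]
contact_force: [-0.8, 0.3, -2.8]
gripper_width: 47.1
grasp_force: 62.2
```

```bash
python3 - <<'E'
from h import *
snap("m3")
o=np.array([554.6,-45.7]);y=np.array([-.0995,.995])
go((*(o-58*y-5*np.array([.995,.0995])),160))
E
```

```text
t 15.15 at [ 453.6 -373.4  163.9] tool x [ 0.995  0.101 -0.003] z [-0.003  0.003 -1.   ] F [-0.3  0.4 -2.4] w 47.2
shift in current axes [ 128.6 -257.8    4.3]
```

Emit:
send_rows(series=[[[10,-20,0],[0,0,0],42],[[20,-40,0],[0,0,0],42],[[20,-40,0],[0,0,0],42],[[20,-40,0],[0,0,0],42],[[20,-40,0],[0,0,0],42],[[20,-40,0],[0,0,0],42],[[13,-26,0],[0,0,0],42],[[5,-11,0],[0,0,0],42]])

```text
clock: 15.95
position: [555.5, -103.1, 163.4]
ee_rot: [0.999, 0.052, -0.002, -0.0]
contact_force: [0.8, -1.3, -3.2]
gripper_width: 47.5
grasp_force: 62.4
```

Emit:
send_rows(series=[[[0,0,10],[0,0,0],42],[[0,0,25],[0,0,0],42],[[0,0,25],[0,0,0],42],[[0,0,20],[0,0,0],42],[[0,0,10],[0,0,0],42],[[0,0,5],[0,0,0],42],[[0,0,2],[0,0,0],42],[[0,0,0],[0,0,0],42]])

```text
clock: 16.75
position: [556.4, -106.0, 69.4]
ee_rot: [0.999, 0.051, 0.0, 0.0]
contact_force: [-0.1, 1.1, -2.3]
gripper_width: 47.5
grasp_force: 62.4
```

Emit:
send_rows(series=[[[0,0,3],[0,0,0],42],[[0,0,3],[0,0,0],42],[[0,0,2],[0,0,0],42],[[0,0,0],[0,0,0],42]])

```text
clock: 17.15
position: [555.9, -105.6, 60.8]
ee_rot: [0.999, 0.051, -0.0, -0.0]
contact_force: [-0.4, 0.1, -2.7]
gripper_width: 47.4
grasp_force: 62.4
```

Emit:
send_rows(series=[[[0,0,1],[0,0,0],42],[[0,0,1],[0,0,0],42],[[0,0,0],[0,0,0],42]])

```text
clock: 17.45
position: [556.2, -105.6, 59.2]
ee_rot: [0.999, 0.051, 0.0, 0.0]
contact_force: [-0.5, 0.7, -0.7]
gripper_width: 47.7
grasp_force: 62.7
```

Almost touching (weight partly borne). One more millimetre, then release and lift.

Emit:
send_rows(series=[[[0,0,1],[0,0,0],42],[[0,0,0],[0,0,0],42],[[0,0,0],[0,0,0],52],[[0,0,0],[0,0,0],62],[[0,0,0],[0,0,0],62],[[0,0,-5],[0,0,0],62],[[0,0,-20],[0,0,0],62],[[0,0,-40],[0,0,0],62]])

```text
clock: 18.25
position: [553.7, -105.7, 120.9]
ee_rot: [0.999, 0.051, -0.004, -0.0]
contact_force: [0.8, 0.3, -0.1]
gripper_width: 62.0
grasp_force: 0.0
```

Emit:
send_rows(series=[[[0,0,-40],[0,0,0],62],[[0,0,-30],[0,0,0],20],[[0,0,0],[0,0,0],0],[[0,0,0],[0,0,0],0],[[0,0,0],[0,0,0],0]])

```text
clock: 18.75
position: [555.1, -105.6, 191.8]
ee_rot: [0.999, 0.051, -0.001, -0.0]
contact_force: [-0.8, 0.7, -0.6]
gripper_width: 3.8
grasp_force: 0.0
```

```bash
python3 - <<'E'
from h import *
im,c=snap("p3");hsv=cv2.cvtColor(im,cv2.COLOR_BGR2HSV)
print("expect",proj("wrist",(556,-105.6,113),c),"honey",proj("wrist",(547,11,117),c))
m=cv2.inRange(hsv,(18,130,110),(32,255,255))
n,l,st,ce=cv2.connectedComponentsWithStats(m);i=1+np.argmax(st[1:,4]);print(st[i],ce[i],onz("wrist",ce[i],113,c).round(1))
go((500,-105,170))
E
```

```text
expect [254.81422103 186.4301974 ] honey [121.02335651 184.30420827]
[ 227  157   55   56 2395] [254.30939457 184.51148225] [ 557.7 -105.   113. ]
t 18.8 at [ 555.1 -105.6  191.6] tool x [ 0.995  0.102 -0.003] z [-0.003  0.    -1.   ] F [ 0.2 -0.  -1.1] w 0.1
shift in current axes [-54.7  -6.2  21.7]
```

Mustard stands at (557,-105) with its lid at 113; both jars are in. Now locate the keys: first estimate from scene rays crossing the planes y = ±88, ±44, 0 of the warmer.

```bash
cat >> h.py <<'E'
th=np.arctan(.1);X=np.array([np.cos(th),np.sin(th),0]);Y=np.array([-np.sin(th),np.cos(th),0]);Z=np.array([0,0,1.])
O=np.array([554.6,-45.7,0])-25*X      # warmer origin
a=np.radians(33);PX=np.cos(a)*X+np.sin(a)*Z;PZ=-np.sin(a)*X+np.cos(a)*Z
RT=np.column_stack([PX,-Y,-PZ])       # tool: x up slope, z into panel
E
python3 - <<'E'
from h import *
P=[(355,463),(400,400),(447,353),(487,297),(527,247)];ys=[88,44,0,-44,-88]
L=[]
for p,y in zip(P,ys):
    o,d=ray("scene",(195+p[0]/5.2,120+p[1]/5.2));t=((O+y*Y-o)@Y)/(d@Y);q=o+t*d
    L.append([(q-O)@X,q[2]]);print(y,np.round(L[-1],1))
m=np.mean(L,0);print(m)
K=O+m[0]*X+m[1]*Z;print("K",K.round(1))
im=cv2.imread("w_p3.png");print([int(v) for v in im[200:330:4,255].mean(1)]);print([int(v) for v in im[240,150:360:6].mean(1)])
print("power standoff 130"); go(K+88*Y+130*PZ,RT)
E
```

```text
88 [-81.2  53. ]
44 [-80.   56.5]
0 [-81.5  51.6]
-44 [-79.9  53.7]
-88 [-79.5  53.9]
[-80.43422757  53.7483298 ]
K [449.7 -56.2  53.7]
[157, 161, 160, 104, 68, 14, 15, 16, 77, 77, 75, 87, 110, 110, 147, 199, 197, 196, 196, 123, 100, 92, 129, 144, 176, 182, 184, 172, 187, 184, 187, 171, 18]
[99, 74, 74, 74, 74, 74, 74, 74, 75, 75, 74, 77, 41, 20, 30, 96, 86, 73, 44, 98, 97, 26, 24, 98, 100, 101, 99, 101, 76, 198, 231, 233, 233, 233, 233]
power standoff 130
t 18.8 at [ 555.1 -105.6  191.6] tool x [ 0.995  0.102 -0.003] z [-0.003  0.    -1.   ] F [ 0.2 -0.  -1.1] w 0.1
rotvec [-0.001  0.579  0.002]
shift in current axes [-170.4 -148.1   29.4]
shift in target axes [-158.9 -147.7  -68.9]
```

Key-cap row found at warmer x -80, z 54 (5 keys agree within 2 mm): plausible for the panel. Retreat to the front left, then tilt.

Emit:
send_rows(series=[[[-20,-18,0],[0,0,0],0],[[-25,-20,0],[0,0,0],0],[[-25,-20,0],[0,0,0],0],[[-25,-20,0],[0,0,0],0],[[-25,-20,0],[0,0,0],0],[[-20,-20,10],[0,0,0],0],[[-20,-20,10],[0,0,0],0],[[-10,-10,9],[0,0,0],0]])

```text
clock: 19.6
position: [369.6, 24.4, 162.8]
ee_rot: [0.999, 0.052, -0.001, 0.0]
contact_force: [0.4, -0.9, -0.5]
gripper_width: 0.0
grasp_force: 0.0
```

Emit:
send_rows(series=[[[0,0,0],[0,0.14,0],0],[[0,0,0],[0,0.14,0],0],[[0,0,0],[0,0.14,0],0],[[0,0,0],[0,0.14,0],0],[[0,0,0],[0,0.02,0],0],[[0,0,0],[0,0,0],0],[[0,0,0],[0,0,0],0]])

```text
clock: 20.3
position: [386.8, 15.0, 192.7]
ee_rot: [0.965, 0.05, 0.257, -0.017]
contact_force: [-0.1, 0.4, -0.6]
gripper_width: -0.1
grasp_force: 0.0
```

```bash
python3 - <<'E'
from h import *
im,c=snap("k1");K=O-80.4*X+53.7*Z
go(K+88*Y+80*PZ,RT)
P=[proj("wrist",K+y*Y,c) for y in(88,44,0,-44,-88)];print(np.round(P,1).tolist(),proj("wrist",monitor.read_state()["position"],c))
cv2.imwrite("pics/k1.png",im)
E
```

```text
t 20.35 at [386.9  15.1 192.6] tool x [0.863 0.087 0.497] z [ 0.494  0.058 -0.868] F [ 0.6 -0.6  0. ] w -0.2
rotvec [-0.009  0.056  0.001]
shift in current axes [-25.4 -10.2  68.3]
shift in target axes [-29.2 -10.8  66.7]
[[246.1, 189.7], [284.9, 189.8], [323.8, 189.9], [362.8, 190.0], [401.8, 190.2]] [254.63892733 218.59234142]
```

View pics/k1.png

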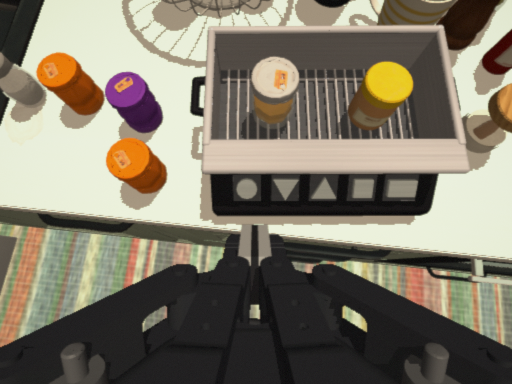

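The view shows keys at (246,188), (285,188), (323,187), (362,187), (401,188), within 2 px of prediction; both jars upright; shut fingertips at (255,228). The arm was short of reach when far back; approach closer to the round key.

Emit:
send_rows(series=[[[-9,-3,23],[0,0.02,0],0],[[-9,-4,23],[0,0.02,0],0],[[-9,-3,20],[0,0.015,0],0],[[0,0,0],[0,0,0],0],[[0,0,0],[0,0,0],0]])

```text
clock: 20.85
position: [417.1, 13.5, 168.2]
ee_rot: [0.965, 0.054, 0.255, -0.032]
contact_force: [0.5, -0.9, 0.4]
gripper_width: -0.4
grasp_force: 0.0
```

```bash
python3 - <<'E'
from h import *
im,c=snap("k2");K=O-80.4*X+53.7*Z
go(K+88*Y+30*PZ,RT);print(monitor.read_state()["joints"].round(2) if hasattr(monitor.read_state()["joints"],'round') else monitor.read_state()["joints"])
# key centres in both views by bright-component masks on the black panel
pts={}
for k in("k1","k2"):
    im=cv2.imread(f"w_{k}.png");s,cc=pickle.load(open(f"w_{k}.pkl","rb"));g=cv2.cvtColor(im,cv2.COLOR_BGR2GRAY)
    pts[k]=[]
    for y in(88,44,0,-44,-88):
        u=proj("wrist",K+y*Y,cc).round().astype(int);r=24
        w=g[max(u[1]-14,0):u[1]+16,max(u[0]-r,0):u[0]+r]
        n,l,st,ce=cv2.connectedComponentsWithStats((w>95).astype(np.uint8))
        b=[(st[i],ce[i]+[max(u[0]-r,0),max(u[1]-14,0)]) for i in range(1,n) if 150<st[i,4]<900 and st[i,1]>0]
        b=min(b,key=lambda q:np.linalg.norm(q[1]-u)) if b else None
        pts[k].append((b[1] if b else None,cc));print(k,y,u,b and (b[0].tolist(),b[1].round(1)))
for i,y in enumerate((88,44,0,-44,-88)):
    if pts["k1"][i][0] is not None and pts["k2"][i][0] is not None:
        q,e=tri([ray("wrist",*pts[k][i]) for k in("k1","k2")]);d=q-K;print(y,"up",round(d@PX,1),"y",round(d@Y,1),"out",round(d@PZ,1),e)
E
```

```text
t 20.9 at [417.3  13.8 168.8] tool x [0.864 0.088 0.496] z [ 0.489  0.089 -0.867] F [0.4 0.6 0.1] w 0.2
rotvec [-0.04   0.057  0.001]
shift in current axes [-36.8 -11.8  83.1]
shift in target axes [-41.4 -15.1  80.3]
[ 0.49 -0.23 -1.07  0.58 -0.28  0.67]
k1 88 [246 190] ([14, 3, 21, 20, 325], array([246.3, 188.4]))
k1 44 [285 190] ([12, 3, 26, 21, 290], array([285.3, 185.8]))
k1 0 [324 190] ([12, 2, 24, 21, 283], array([323.6, 191.2]))
k1 -44 [363 190] ([14, 3, 21, 19, 369], array([362.9, 188. ]))
k1 -88 [402 190] ([9, 4, 31, 17, 483], array([401.9, 188. ]))
k2 88 [244 211] ([13, 2, 23, 22, 389], array([244.2, 209.9]))
k2 44 [287 212] ([11, 2, 28, 23, 343], array([287. , 207.8]))
k2 0 [330 213] ([10, 1, 28, 22, 328], array([329.8, 213.8]))
k2 -44 [374 213] ([13, 2, 24, 21, 457], array([374.1, 211. ]))
k2 -88 [418 214] ([8, 2, 34, 20, 632], array([418.3, 211.4]))
88 up 1.0 y 87.9 out -1.8 [0.0, 0.0]
44 up 5.3 y 44.0 out 1.6 [0.1, 0.1]
0 up -2.2 y -0.4 out -2.1 [0.0, 0.0]
-44 up 2.2 y -44.2 out -0.7 [0.1, 0.1]
-88 up 2.3 y -88.2 out -0.8 [0.0, 0.0]
```

Key row measured: 2 mm up-slope of my estimate, cap tops about level with it, y exactly as given. Elbow joint 3 is at its limit back here; moving straight in should free it.

Emit:
send_rows(series=[[[-9,-3,21],[0,0,0],0],[[-9,-3,21],[0,0,0],0],[[-9,-3,21],[0,0,0],0],[[0,0,0],[-0.02,0.03,0],0],[[0,0,0],[-0.02,0.03,0],0],[[0,0,0],[0,0,0],0],[[0,0,0],[0,0,0],0]])

```text
clock: 21.6
position: [442.2, 8.1, 150.9]
ee_rot: [0.965, 0.055, 0.253, -0.034]
contact_force: [0.2, -0.8, 0.2]
gripper_width: -0.2
grasp_force: 0.0
```

```bash
cat >> h.py <<'E'
K=O-80.4*X+53.7*Z+1.8*PX-1*PZ    # middle key cap top
E
python3 - <<'E'
from h import *
go(K+88*Y+30*PZ,RT);print(np.round(monitor.read_state()["joints"],2))
E
```

```text
t 21.6 at [442.2   8.1 150.9] tool x [0.866 0.088 0.493] z [ 0.485  0.094 -0.869] F [ 0.2 -0.8  0.2] w -0.2
rotvec [-0.045  0.061  0.001]
shift in current axes [-46.8 -20.9  57. ]
shift in target axes [-50.2 -23.3  53.1]
[ 0.39 -0.14 -1.07  0.65 -0.16  0.68]
```

Joints 3 and 5 are both at their limits. I fit a simple kinematic model from the logged states to see which tilts and wrist branches are reachable at the keys.

```bash
cat > kin.py <<'E'
from h import *
import glob
from scipy.optimize import least_squares
def fk(q,p):
    h,f,a_,e,b,L=p;R=Ro.from_euler
    Rf=R("z",q[0])*R("y",q[1]-q[2])          # x axis = forearm direction
    el=R("z",q[0]).apply([f+a_*np.sin(q[1]),0,h+a_*np.cos(q[1])])
    w=el+Rf.apply([b,0,e])
    Rt=Rf*R("x",q[3])*R("y",-q[4])*R("x",q[5])
    return w+Rt.apply([L,0,0]),Rt
def fit():
    D=[pickle.load(open(f,"rb"))[0] for f in glob.glob("w_*.pkl")]+[monitor.read_state()]
    def res(p):return np.concatenate([fk(s["joints"],p)[0]-s["position"] for s in D])
    r=least_squares(res,[300,50,400,0,400,200],loss="soft_l1")
    return r.x,res(r.x).reshape(-1,3),D
E
python3 - <<'E'
from kin import *
p,e,D=fit();print(p.round(1),np.abs(e).max(0).round(1))
for s in D[-1:]:print("tool dir",fk(s["joints"],p)[1].apply([1,0,0]).round(3),Ro.from_quat(s["ee_rot"]).as_matrix()[:,2].round(3))
lo=np.array([-3.14,-1.21,-1.07,-3.16,-2.99,-3.1]);hi=np.array([3.14,2.06,1.41,2.05,-.16,3.1])
for y in(88,-88):
  for off in(0,40):
    for tilt in(33,28,23,18):
      t=np.radians(tilt);d=np.sin(t)*X-np.cos(t)*Z;P=K+y*Y+off*PZ
      for n,q0 in(("norm",[0,0,-.8,0,-.4,0]),("flip",[0,.1,-.9,-3.1,-.4,0]),("side",[0,0,-.9,-1.5,-.4,0])):
        r=least_squares(lambda q:np.concatenate([(fk(q,p)[0]-P)/100,(fk(q,p)[1].apply([1,0,0])-d),[.001*q[5]]]),np.clip(q0,lo+.01,hi-.01),bounds=(lo,hi))
        er=fk(r.x,p);ang=np.degrees(np.arccos(np.clip(er[1].apply([1,0,0])@d,-1,1)))
        print(y,off,tilt,n,np.linalg.norm(er[0]-P).round(1),ang.round(1),r.x[:5].round(2))
E
```

```text
[-1369.4   855.3   -22.1   470.8  -610.6  -888.3] [125.  168.1  64.5]
tool dir [ 0.412  0.272 -0.869] [ 0.485  0.094 -0.869]
88 0 33 norm 20.1 21.2 [ 0.43 -0.05 -1.07  2.05 -0.2 ]
88 0 33 flip 1.5 6.0 [ 0.08  0.2  -0.91 -3.16 -0.22]
88 0 33 side 1.5 6.0 [ 0.08  0.2  -0.91 -3.16 -0.22]
88 0 28 norm 2.8 10.9 [ 0.08  0.2  -0.91 -3.16 -0.22]
88 0 28 flip 2.8 10.9 [ 0.08  0.2  -0.91 -3.16 -0.22]
88 0 28 side 2.8 10.9 [ 0.08  0.2  -0.91 -3.16 -0.22]
88 0 23 norm 4.0 15.8 [ 0.08  0.2  -0.91 -3.16 -0.22]
88 0 23 flip 4.0 15.8 [ 0.08  0.2  -0.91 -3.16 -0.22]
88 0 23 side 4.0 15.8 [ 0.08  0.2  -0.91 -3.16 -0.22]
88 0 18 norm 5.2 20.7 [ 0.08  0.2  -0.91 -3.16 -0.21]
88 0 18 flip 5.2 20.7 [ 0.08  0.2  -0.91 -3.16 -0.21]
88 0 18 side 5.2 20.7 [ 0.08  0.2  -0.91 -3.16 -0.21]
88 40 33 norm 4.0 16.7 [ 0.36  0.44 -0.58  2.05 -0.16]
88 40 33 flip 0.5 4.4 [ 0.08  1.12  0.04 -3.16 -0.16]
88 40 33 side 0.5 4.4 [ 0.08  1.12  0.04 -3.16 -0.16]
88 40 28 norm 3.8 17.6 [ 0.36  0.48 -0.54  2.05 -0.16]
88 40 28 flip 1.1 9.4 [ 0.08  1.12  0.04 -3.16 -0.16]
88 40 28 side 1.1 9.4 [ 0.08  1.12  0.04 -3.16 -0.16]
88
[... 961 characters left out ...]
-0.29  0.25 -0.9  -3.16 -0.24]
-88 40 33 norm 4.9 4.9 [-0.03 -0.04 -1.07  2.05 -0.17]
-88 40 33 flip 2.8 13.4 [-0.31  0.61 -0.49 -3.16 -0.16]
-88 40 33 side 2.8 13.4 [-0.31  0.61 -0.49 -3.16 -0.16]
-88 40 28 norm 5.7 8.6 [-0.04 -0.04 -1.07  2.05 -0.16]
-88 40 28 flip 2.8 14.6 [-0.31  0.64 -0.46 -3.16 -0.16]
-88 40 28 side 2.8 14.6 [-0.31  0.64 -0.46 -3.16 -0.16]
-88 40 23 norm 6.6 13.2 [-0.04 -0.04 -1.07  2.05 -0.16]
-88 40 23 flip 2.9 17.1 [-0.31  0.66 -0.44 -3.16 -0.16]
-88 40 23 side 2.9 17.1 [-0.31  0.66 -0.44 -3.16 -0.16]
-88 40 18 norm 7.4 17.9 [-0.05 -0.01 -1.04  2.05 -0.16]
-88 40 18 flip 3.1 20.6 [-0.31  0.68 -0.43 -3.16 -0.16]
-88 40 18 side 3.1 20.6 [-0.31  0.68 -0.43 -3.16 -0.16]
```

The tool direction mismatch suggests the sign of joint 4 is wrong; refit with sign options.

```bash
sed -i 's/R("x",q\[3\])/R("x",S4*q[3])/; s/^import glob/import glob\nS4=-1/' kin.py
cat > ik.py <<'E'
from kin import *
lo=np.array([-3.14,-1.21,-1.07,-3.16,-2.99,-3.1]);hi=np.array([3.14,2.06,1.41,2.05,-.16,3.1])
def solve(P,d,q0,p):
    r=least_squares(lambda q:np.concatenate([(fk(q,p)[0]-P)/100,(fk(q,p)[1].apply([1,0,0])-d),[.001*q[5]]]),np.clip(q0,lo+.01,hi-.01),bounds=(lo,hi))
    er=fk(r.x,p);return r.x,np.linalg.norm(er[0]-P),np.degrees(np.arccos(np.clip(er[1].apply([1,0,0])@d,-1,1)))
E
python3 - <<'E'
from ik import *
p,e,D=fit();print(p.round(1),np.abs(e).max(0).round(1))
for s in D[-3:]:print("tool dir",fk(s["joints"],p)[1].apply([1,0,0]).round(3),Ro.from_quat(s["ee_rot"]).as_matrix()[:,2].round(3),np.round(s["joints"],2))
for y in(88,-88):
  for off in(0,40):
    for tilt in(33,26,19):
      t=np.radians(tilt);d=np.sin(t)*X-np.cos(t)*Z;P=K+y*Y+off*PZ
      for n,q0 in(("norm",[0,-.2,-.8,0,-.4,0]),("flip",[0,.1,-.9,-3.1,-.4,0]),("side",[0,0,-.9,-1.5,-.4,0])):
        q,a1,a2=solve(P,d,q0,p);print(y,off,tilt,n,a1.round(1),a2.round(1),q[:5].round(2))
E
```

```text
[ 602.7 -165.6  739.1  -21.4  493.5  889.7] [187.1 174.5   8.3]
tool dir [ 0.494  0.058 -0.868] [ 0.494  0.058 -0.868] [ 0.62 -0.36 -1.07  0.58 -0.46  0.58]
tool dir [-0.002 -0.    -1.   ] [-0.002 -0.    -1.   ] [ 0.84  0.28 -0.27 -0.   -1.03  0.84]
tool dir [ 0.485  0.094 -0.869] [ 0.485  0.094 -0.869] [ 0.39 -0.14 -1.07  0.65 -0.16  0.68]
88 0 33 norm 2.0 8.2 [-1.4   0.29 -1.07 -1.08 -0.6 ]
88 0 33 flip 2.0 8.2 [-1.4   0.29 -1.07 -1.08 -0.6 ]
88 0 33 side 2.0 8.2 [-1.4   0.29 -1.07 -1.08 -0.6 ]
88 0 26 norm 0.5 2.4 [-0.25  0.13 -1.07 -1.68 -0.16]
88 0 26 flip 0.5 2.4 [-0.25  0.13 -1.07 -1.68 -0.16]
88 0 26 side 0.5 2.4 [-0.25  0.13 -1.07 -1.68 -0.16]
88 0 19 norm 0.0 0.0 [ 0.02  0.13 -0.93 -0.15 -0.18]
88 0 19 flip 0.0 0.0 [ 0.02  0.13 -0.93 -0.15 -0.18]
88 0 19 side 0.0 0.0 [ 0.02  0.13 -0.93 -0.15 -0.18]
88 40 33 norm 1.9 6.0 [-1.96  0.26 -1.07 -0.67 -0.75]
88 40 33 flip 1.9 6.0 [-1.96  0.26 -1.07 -0.67 -0.75]
88 40 33 side 1.9 6.0 [-1.96  0.26 -1.07 -0.67 -0.75]
88 40 26 norm 0.3 1.4 [-0.23  0.01 -1.07 -1.03 -0.16]
88 40 26 flip 0.3 1.4 [-0.23  0.01 -1.07 -1.03 -0.16]
88 40 26 s
[... 486 characters left out ...]
ide 0.0 0.0 [-1.19  0.26 -0.91 -1.06 -0.5 ]
-88 0 19 norm 0.0 0.0 [-0.79  0.22 -0.78 -0.65 -0.43]
-88 0 19 flip 0.0 0.0 [-0.79  0.22 -0.78 -0.65 -0.43]
-88 0 19 side 0.0 0.0 [-0.79  0.22 -0.78 -0.65 -0.43]
-88 40 33 norm 0.0 0.0 [-1.79  0.31 -0.93 -0.87 -0.74]
-88 40 33 flip 0.0 0.0 [-1.79  0.31 -0.93 -0.87 -0.74]
-88 40 33 side 0.0 0.0 [-1.79  0.31 -0.93 -0.87 -0.74]
-88 40 26 norm 0.0 0.0 [-1.3   0.19 -0.88 -0.86 -0.61]
-88 40 26 flip 0.0 0.0 [-1.3   0.19 -0.88 -0.86 -0.61]
-88 40 26 side 0.0 0.0 [-1.3   0.19 -0.88 -0.86 -0.61]
-88 40 19 norm 0.0 0.0 [-0.86  0.15 -0.76 -0.56 -0.53]
-88 40 19 flip 0.0 0.0 [-0.86  0.15 -0.76 -0.56 -0.53]
-88 40 19 side 0.0 0.0 [-0.86  0.15 -0.76 -0.56 -0.53]
```

Directions now match exactly; positions need a lateral offset (j1 vs bearing differ). Add it.

```bash
sed -i 's/h,f,a_,e,b,L=p/h,f,a_,e,b,L,g,x0,y0=p/; s/apply(\[f+a_\*np.sin(q\[1\]),0,h/apply([f+a_*np.sin(q[1]),g,h/; s/return w+Rt/return w+[x0,y0,0]+Rt/; s/400,200\]/400,200,-150,0,0]/' kin.py
python3 - <<'E'
from ik import *
p,e,D=fit();print(p.round(1),np.abs(e).max(0).round(1))
for s,ee in zip(D,e):print(np.round(s["joints"],2),np.round(s["position"]),ee.round(1))
if np.abs(e).max()<6:
 for y in(88,-44,0,-88):
  for off in(0,40):
    for tilt in(33,26,19):
      t=np.radians(tilt);d=np.sin(t)*X-np.cos(t)*Z;P=K+y*Y+off*PZ
      o=[]
      for n,q0 in(("norm",[.3,-.2,-.8,0,-.4,0]),("flip",[.3,.1,-.9,-3.1,-.4,0]),("side",[.3,0,-.9,-1.5,-.4,0]),("side2",[.3,0,-.9,1.5,-.4,0])):
        q,a1,a2=solve(P,d,q0,p);o.append((n,a1.round(1),a2.round(1),q[:5].round(2).tolist()))
      print(y,off,tilt,*[k for k in o if k[2]<5])
E
```

```text
[  56.7  217.2  456.1   19.8  201.9  237.  -150.2    0.5   -9.6] [ 8.9 24.2 31.3]
[ 0.49 -0.23 -1.07  0.58 -0.28  0.67] [417.  14. 168.] [  1.6 -11.9 -10.1]
[ 0.1   0.29 -0.15 -0.   -1.13  1.57] [ 555. -106.  192.] [-4.7 -0.4 -2.8]
[-0.43  0.3  -0.14 -0.   -1.13  2.1 ] [ 431. -373.  189.] [-0.1  1.3 -1.9]
[ 0.32  0.27 -0.21 -0.   -1.09  1.36] [547.  11. 181.] [-0.3  0.3  3.7]
[ 0.84  0.25 -0.22  0.   -1.08  0.84] [467. 278. 185.] [-5.4 -1.4  2.1]
[-0.49  0.23 -0.23 -0.   -1.11  2.16] [ 373. -378.  191.] [ 8.9 -3.1  0.1]
[ 1.    0.07 -0.39  0.   -1.11  0.67] [360. 267. 207.] [ 3.6 13.3 -3.5]
[ 0.32  0.29 -0.25 -0.   -1.03  1.36] [546.  11. 152.] [ 5.5  2.1 16.8]
[-0.41  0.35 -0.13 -0.   -1.09  2.09] [ 454. -374.  165.] [-0.6  1.3  7.4]
[ 0.87  0.2  -0.24 -0.   -1.14  0.8 ] [440. 274. 206.] [-3.8  0.3 -6. ]
[ 0.62 -0.36 -1.07  0.58 -0.46  0.58] [387.  15. 193.] [ -0.1  -1.9 -31.3]
[ 0.84  0.28 -0.27 -0.   -1.03  0.84] [464. 276. 153.] [ 0.   4.2 16.9]
[ 0.39 -0.14 -1.07  0.65 -0.16  0.68] [442.   8. 151.] [  0.1 -24.2   1.3]
```

```bash
sed -i 's/L,g,x0,y0=p/L,g,x0,y0,g2,v=p/; s/Rt.apply(\[L,0,0\])/Rt.apply([L,0,0])+(Rf*R("x",S4*q[3])).apply([0,g2,0])+(Rf*R("x",S4*q[3])*R("y",-q[4])).apply([0,0,v])/; s/-150,0,0\]/-70,0,0,-70,0]/; s/,loss="soft_l1"//' kin.py
python3 - <<'E'
from ik import *
p,e,D=fit();print(p.round(1),np.abs(e).max(0).round(1))
pickle.dump(p,open("p.pkl","wb"))
if np.abs(e).max()<6:
 for y in(88,-44,0,-88):
  for off in(0,40):
    for tilt in(33,26,19):
      t=np.radians(tilt);d=np.sin(t)*X-np.cos(t)*Z;P=K+y*Y+off*PZ
      o=[]
      for n,q0 in(("norm",[.3,-.2,-.8,0,-.4,0]),("flip",[.3,.1,-.9,-3.1,-.4,0]),("side",[.3,0,-.9,-1.5,-.4,0]),("side2",[.3,0,-.9,1.5,-.4,0])):
        q,a1,a2=solve(P,d,q0,p);o.append((n,a1.round(1),a2.round(1),q[:5].round(2).tolist()))
      print(y,off,tilt,*[k for k in o if k[2]<5])
else:
 for s,ee in zip(D,e):print(np.round(s["joints"],2),np.round(s["position"]),ee.round(1))
E
```

```text
[ 160.6    0.   564.9   -0.   421.8  331.    -0.    -0.     0.  -159.8
    0. ] [0. 0. 0.]
88 0 33
88 0 26
88 0 19 ('norm', np.float64(0.7), np.float64(2.2), [0.44, 0.12, -1.03, 0.59, -0.16]) ('side', np.float64(0.7), np.float64(2.2), [0.44, 0.12, -1.03, 0.59, -0.16]) ('side2', np.float64(0.7), np.float64(2.2), [0.44, 0.12, -1.03, 0.59, -0.16])
88 40 33
88 40 26
88 40 19 ('norm', np.float64(0.0), np.float64(0.0), [0.51, 0.0, -1.05, 0.56, -0.25]) ('side', np.float64(0.0), np.float64(0.0), [0.51, 0.0, -1.05, 0.56, -0.25]) ('side2', np.float64(0.0), np.float64(0.0), [0.51, 0.0, -1.05, 0.56, -0.25])
-44 0 33 ('norm', np.float64(0.4), np.float64(2.0), [-0.03, 0.15, -0.72, -0.71, -0.16]) ('flip', np.float64(0.4), np.float64(2.0), [-0.03, 0.15, -0.72, -0.71, -0.16]) ('side', np.float64(0.4), np.float64(2.0), [-0.03, 0.15, -0.72, -0.71, -0.16]) ('side2', np.float64(0.4), np.float64(2.0), [-0.03, 0.15, -0.72, -0.71, -0.16])
-44 0 26 ('norm', np.float64(0.4), np.float64(2.0), [0.1, 0.16, -0.81, -0.2, -0.16]) ('side', np.float64(0.4), np.float64(2.0), [0.1, 0.16, -0.81, -0.2, -0.16]) ('side2', 
[... 3311 characters left out ...]
.0), np.float64(0.0), [-0.09, 0.07, -0.75, -0.5, -0.21]) ('side', np.float64(0.0), np.float64(0.0), [-0.09, 0.07, -0.75, -0.5, -0.21]) ('side2', np.float64(0.0), np.float64(0.0), [-0.09, 0.07, -0.75, -0.5, -0.21])
-88 40 26 ('norm', np.float64(0.0), np.float64(0.0), [-0.01, 0.08, -0.78, -0.19, -0.26]) ('side', np.float64(0.0), np.float64(0.0), [-0.01, 0.08, -0.78, -0.19, -0.26]) ('side2', np.float64(0.0), np.float64(0.0), [-0.01, 0.08, -0.78, -0.19, -0.26])
-88 40 19 ('norm', np.float64(0.0), np.float64(0.0), [0.01, 0.1, -0.74, -0.08, -0.4]) ('side', np.float64(0.0), np.float64(0.0), [0.01, 0.1, -0.74, -0.08, -0.4]) ('side2', np.float64(0.0), np.float64(0.0), [0.01, 0.1, -0.74, -0.08, -0.4])
```

The model now fits to under 0.1 mm. Choose, per key, a tilt/lean with joint margin (tool may be some degrees off square: drip rim allows about 16°).

```bash
python3 - <<'E'
from ik import *
p=pickle.load(open("p.pkl","rb"))
for y in(88,-44,0,-88):
  for tilt in(15,17,19,22):
    for lean in(-12,-6,0,6,12):
      t=np.radians(tilt);l=np.radians(lean);d=np.cos(l)*(np.sin(t)*X-np.cos(t)*Z)+np.sin(l)*Y
      o=[]
      for off in(-6,15,50):
        q,a1,a2=solve(K+y*Y-7*PX+off*PZ,d,[.4,.1,-.95,.4,-.3,0],p);o.append((round(min(min(q-lo),min(hi-q)),2) if a1+a2<.3 else -1))
      if min(o)>0.04: print(y,tilt,lean,o,q.round(2))
E
```

```text
88 15 6 [np.float64(0.15), np.float64(0.2), np.float64(0.24)] [ 0.46  0.01 -0.83 -0.01 -0.45  0.  ]
88 15 12 [np.float64(0.28), np.float64(0.31), np.float64(0.36)] [ 0.33  0.04 -0.71 -0.29 -0.54  0.  ]
88 17 6 [np.float64(0.08), np.float64(0.13), np.float64(0.2)] [ 0.48 -0.   -0.87  0.03 -0.39 -0.  ]
88 17 12 [np.float64(0.24), np.float64(0.27), np.float64(0.33)] [ 0.34  0.03 -0.73 -0.29 -0.49 -0.  ]
88 19 12 [np.float64(0.19), np.float64(0.22), np.float64(0.29)] [ 0.34  0.01 -0.76 -0.29 -0.45 -0.  ]
88 22 12 [np.float64(0.14), np.float64(0.16), np.float64(0.21)] [ 0.36 -0.01 -0.8  -0.3  -0.37 -0.  ]
-44 15 0 [np.float64(0.16), np.float64(0.21), np.float64(0.29)] [ 0.15  0.06 -0.78  0.03 -0.46 -0.  ]
-44 15 6 [np.float64(0.31), np.float64(0.35), np.float64(0.42)] [ 0.03  0.09 -0.65 -0.23 -0.58 -0.  ]
-44 15 12 [np.float64(0.45), np.float64(0.48), np.float64(0.52)] [-0.09  0.13 -0.55 -0.4  -0.71  0.  ]
-44 17 0 [np.float64(0.1), np.float64(0.16), np.float64(0.25)] [ 0.15  0.05 -0.81  0.04 -0.41 -0.  ]
-44 17 6 [np.float64(0.27), np.float64(0.31), np.float64(0.38)] [ 0.02  0.08 -0.67 -
[... 1949 characters left out ...]
loat64(0.48), np.float64(0.51), np.float64(0.57)] [-0.22  0.17 -0.5  -0.44 -0.73  0.  ]
-88 19 0 [np.float64(0.12), np.float64(0.17), np.float64(0.25)] [ 0.01  0.08 -0.75 -0.08 -0.41  0.  ]
-88 19 6 [np.float64(0.31), np.float64(0.34), np.float64(0.41)] [-0.12  0.11 -0.61 -0.33 -0.57  0.  ]
-88 19 12 [np.float64(0.46), np.float64(0.49), np.float64(0.55)] [-0.24  0.16 -0.51 -0.48 -0.71 -0.  ]
-88 22 0 [np.float64(0.06), np.float64(0.11), np.float64(0.19)] [-0.    0.06 -0.78 -0.11 -0.35  0.  ]
-88 22 6 [np.float64(0.27), np.float64(0.3), np.float64(0.37)] [-0.14  0.1  -0.62 -0.39 -0.53 -0.  ]
-88 22 12 [np.float64(0.44), np.float64(0.47), np.float64(0.52)] [-0.27  0.15 -0.52 -0.54 -0.68 -0.  ]
```

Leaning the tool 12° toward the left with 22° tilt gives a comfortable joint margin for all keys. Compute the stand-off move.

```bash
cat >> h.py <<'E'
_t,_l=np.radians(22),np.radians(12)
D=np.cos(_l)*(np.sin(_t)*X-np.cos(_t)*Z)+np.sin(_l)*Y
_x=PX-(PX@D)*D;_x/=np.linalg.norm(_x);RL=np.column_stack([_x,np.cross(D,_x),D])
def tgt(y,off):return K+(y+7)*Y-10*PX+off*PZ
def rel(y):
    q=np.array(monitor.read_state()["position"])-tgt(y,0);print("rel to key aim: up",round(q@PX,1),"y",round(q@Y,1),"off",round(q@PZ,1))
E
python3 - <<'E'
from h import *
go(tgt(88,45),RL);rel(88)
for n,v in(("PX",PX),("Y",Y),("PZ",PZ)):print(n,(RL.T@v).round(3))
E
```

```text
t 21.6 at [442.2   8.1 150.9] tool x [0.866 0.088 0.493] z [ 0.485  0.094 -0.869] F [ 0.2 -0.8  0.2] w -0.2
rotvec [ 0.167 -0.127 -0.022]
shift in current axes [-57.7 -28.5  43. ]
shift in target axes [-51.  -21.6  54.1]
rel to key aim: up 60.2 y -30.3 off 83.1
PX [ 0.982  0.    -0.187]
Y [ 0.039 -0.977  0.208]
PZ [-0.182 -0.212 -0.96 ]
```

Emit:
send_rows(series=[[[0,0,0],[0.083,-0.063,-0.011],0],[[0,0,0],[0.084,-0.064,-0.011],0],[[-17,-7,13],[0,0,0],0],[[-17,-7,13],[0,0,0],0],[[-17,-7,14],[0,0,0],0],[[0,0,14],[0,0,0],0],[[0,0,0],[0,0,0],0],[[0,0,0],[0,0,0],0]])

```text
clock: 22.4
position: [421.3, -4.0, 112.6]
ee_rot: [0.974, 0.056, 0.218, -0.038]
contact_force: [0.1, -0.4, -0.0]
gripper_width: -0.1
grasp_force: 0.0
```

```bash
python3 - <<'E'
from h import *
go(tgt(88,12),RL);rel(88);print(np.round(monitor.read_state()["joints"],2))
E
```

```text
t 22.4 at [421.3  -4.  112.6] tool x [0.899 0.092 0.428] z [ 0.42   0.098 -0.902] F [ 0.1 -0.4 -0. ] w -0.1
rotvec [ 0.154 -0.055 -0.031]
shift in current axes [-13.9 -37.2  55.5]
shift in target axes [ -9.6 -28.5  61.2]
rel to key aim: up 20.9 y -40.2 off 63.0
[ 0.4  -0.08 -1.07  0.46 -0.16  0.84]
```

Emit:
send_rows(series=[[[0,0,0],[0,-0.14,0],0],[[0,0,0],[0,-0.06,0],0],[[0,0,0],[0.1,0,0],0],[[0,0,0],[0.1,0,0],0],[[0,0,0],[0,0,0],0],[[0,0,0],[0,0,0],0]])

```text
clock: 23.0
position: [424.0, -21.3, 112.4]
ee_rot: [0.985, 0.058, 0.144, -0.08]
contact_force: [-0.7, 0.4, -0.4]
gripper_width: -0.2
grasp_force: 0.0
```

```bash
python3 - <<'E'
from h import *
go(tgt(88,40),RL);rel(88);print(np.round(monitor.read_state()["joints"],2))
E
```

```text
t 23.0 at [424.  -21.3 112.4] tool x [0.952 0.091 0.293] z [ 0.274  0.174 -0.946] F [-0.7  0.4 -0.4] w -0.2
rotvec [ 0.061  0.086 -0.06 ]
shift in current axes [-14.9 -53.1  35.5]
shift in target axes [-14.9 -51.7  37.4]
rel to key aim: up 21.6 y -57.7 off 62.3
[ 0.24  0.01 -0.7  -0.2  -0.55  1.6 ]
```

Free of the limits now. Set the full orientation and move above the round key.

Emit:
send_rows(series=[[[0,0,0],[0.03,0.043,-0.03],0],[[0,0,0],[0.03,0.043,-0.03],0],[[-5,-17,8],[0,0,0],0],[[-5,-17,8],[0,0,0],0],[[-5,-18,8],[0,0,0],0],[[0,0,10],[0,0,0],0],[[0,0,0],[0,0,0],0],[[0,0,0],[0,0,0],0]])

```text
clock: 23.8
position: [410.9, 35.8, 84.9]
ee_rot: [0.972, 0.09, 0.186, -0.108]
contact_force: [-0.6, -0.2, 0.9]
gripper_width: 0.0
grasp_force: 0.0
```

```bash
python3 - <<'E'
from h import *
go(tgt(88,12),RL);rel(88);print(np.round(monitor.read_state()["joints"],2))
E
```

```text
t 23.8 at [410.9  35.8  84.9] tool x [0.915 0.134 0.382] z [ 0.343  0.244 -0.907] F [-0.6 -0.2  0.9] w 0.0
rotvec [-0.001  0.001  0.003]
shift in current axes [ 5.2  7.1 30. ]
shift in target axes [ 5.2  7.  30. ]
rel to key aim: up 0.5 y 0.4 off 43.3
[ 0.38  0.01 -0.81 -0.3  -0.34  1.63]
```

Emit:
send_rows(series=[[[2,2.5,11],[0,0,0],0],[[2,2.5,11],[0,0,0],0],[[1.5,1.7,7.7],[0,0,0],0],[[0.4,0.4,2],[0,0,0],0],[[0,0,0],[0,0,0],0],[[0,0,0],[0,0,0],0]])

```text
clock: 24.4
position: [428.6, 37.3, 57.6]
ee_rot: [0.972, 0.089, 0.187, -0.108]
contact_force: [-0.6, 1.2, 0.1]
gripper_width: -0.2
grasp_force: 0.0
```

Emit:
send_rows(series=[[[0.2,0.2,1],[0,0,0],0],[[0.2,0.2,1],[0,0,0],0],[[0.2,0.2,1],[0,0,0],0],[[0,0,0],[0,0,0],0],[[0,0,0],[0,0,0],0]])

```text
clock: 24.9
position: [430.2, 37.9, 54.7]
ee_rot: [0.972, 0.089, 0.187, -0.108]
contact_force: [-0.2, -0.2, 0.6]
gripper_width: -0.2
grasp_force: 0.0
```

```bash
python3 - <<'E'
from h import *
rel(88);print(np.array(monitor.read_state()["contact_force"])@PZ)
E
```

```text
rel to key aim: up 0.3 y 0.6 off 7.4
0.625916778891822
```

Emit:
send_rows(series=[[[0.2,0.2,1],[0,0,0],0],[[0.2,0.2,1],[0,0,0],0],[[0,0,0],[0,0,0],0],[[0,0,0],[0,0,0],0]])

```text
clock: 25.3
position: [431.3, 38.0, 52.9]
ee_rot: [0.972, 0.089, 0.186, -0.108]
contact_force: [-0.5, 0.0, -0.3]
gripper_width: 0.2
grasp_force: 0.0
```

Emit:
send_rows(series=[[[0.2,0.2,1],[0,0,0],0],[[0.2,0.2,1],[0,0,0],0],[[0,0,0],[0,0,0],0],[[0,0,0],[0,0,0],0]])

```text
clock: 25.7
position: [432.5, 38.1, 51.2]
ee_rot: [0.972, 0.089, 0.186, -0.108]
contact_force: [-0.7, 0.1, 0.6]
gripper_width: 0.1
grasp_force: 0.0
```

Emit:
send_rows(series=[[[0.2,0.2,1],[0,0,0],0],[[0.2,0.2,1],[0,0,0],0],[[0,0,0],[0,0,0],0],[[0,0,0],[0,0,0],0]])

```text
clock: 26.1
position: [433.6, 38.3, 49.5]
ee_rot: [0.972, 0.089, 0.186, -0.108]
contact_force: [0.1, 0.1, -0.1]
gripper_width: 0.1
grasp_force: 0.0
```

Emit:
send_rows(series=[[[0.2,0.2,1],[0,0,0],0],[[0.2,0.2,1],[0,0,0],0],[[0,0,0],[0,0,0],0],[[0,0,0],[0,0,0],0]])

```text
clock: 26.5
position: [434.7, 38.5, 47.7]
ee_rot: [0.972, 0.089, 0.186, -0.108]
contact_force: [-1.0, 0.0, -1.0]
gripper_width: 0.1
grasp_force: 0.0
```

Emit:
send_rows(series=[[[0.2,0.2,1],[0,0,0],0],[[0.2,0.2,1],[0,0,0],0],[[0,0,0],[0,0,0],0],[[0,0,0],[0,0,0],0]])

```text
clock: 26.9
position: [435.9, 38.6, 46.0]
ee_rot: [0.972, 0.089, 0.186, -0.108]
contact_force: [0.3, 0.3, -0.6]
gripper_width: 0.4
grasp_force: 0.0
```

```bash
python3 - <<'E'
from h import *
rel(88);s=monitor.read_state();print(np.array(s["contact_force"])@PZ,s["wrist_torque"])
E
```

```text
rel to key aim: up 0.3 y 0.7 off -3.1
-0.6510172626714054 [-0.46032522  0.70861541 -0.01703776]
```

No contact yet; the tips evidently sit behind the nominal TCP, as in the grasp. Shift sideways slightly to keep the tip centred and keep feeling down.

Emit:
send_rows(series=[[[-2.8,-3.9,1.4],[0,0,0],0],[[0.2,0.2,1],[0,0,0],0],[[0.2,0.2,1],[0,0,0],0],[[0.2,0.2,1],[0,0,0],0],[[0,0,0],[0,0,0],0],[[0,0,0],[0,0,0],0]])

```text
clock: 27.5
position: [434.8, 42.6, 41.8]
ee_rot: [0.972, 0.089, 0.187, -0.108]
contact_force: [-0.9, 0.1, -0.3]
gripper_width: 0.1
grasp_force: 0.0
```

Emit:
send_rows(series=[[[0.2,0.2,1],[0,0,0],0],[[0.2,0.2,1],[0,0,0],0],[[0.2,0.2,1],[0,0,0],0],[[0,0,0],[0,0,0],0],[[0,0,0],[0,0,0],0]])

```text
clock: 28.0
position: [436.4, 42.8, 39.2]
ee_rot: [0.972, 0.089, 0.186, -0.108]
contact_force: [0.4, -0.2, 0.3]
gripper_width: -0.1
grasp_force: 0.0
```

Emit:
send_rows(series=[[[0.2,0.2,1],[0,0,0],0],[[0.2,0.2,1],[0,0,0],0],[[0.2,0.2,1],[0,0,0],0],[[0,0,0],[0,0,0],0],[[0,0,0],[0,0,0],0]])

```text
clock: 28.5
position: [438.1, 43.1, 36.6]
ee_rot: [0.972, 0.089, 0.186, -0.108]
contact_force: [-0.5, -0.0, -0.8]
gripper_width: 0.1
grasp_force: 0.0
```

Emit:
send_rows(series=[[[0.2,0.2,1],[0,0,0],0],[[0.2,0.2,1],[0,0,0],0],[[0.2,0.2,1],[0,0,0],0],[[0.2,0.2,1],[0,0,0],0],[[0,0,0],[0,0,0],0],[[0,0,0],[0,0,0],0]])

```text
clock: 29.1
position: [440.3, 43.4, 33.1]
ee_rot: [0.972, 0.089, 0.186, -0.108]
contact_force: [-0.5, -0.2, 0.1]
gripper_width: -0.1
grasp_force: 0.0
```

Emit:
send_rows(series=[[[0.2,0.2,1],[0,0,0],0],[[0.2,0.2,1],[0,0,0],0],[[0.2,0.2,1],[0,0,0],0],[[0.2,0.2,1],[0,0,0],0],[[0,0,0],[0,0,0],0],[[0,0,0],[0,0,0],0]])

```text
clock: 29.7
position: [442.7, 43.7, 29.6]
ee_rot: [0.972, 0.089, 0.186, -0.108]
contact_force: [-1.1, 0.3, 0.7]
gripper_width: -0.2
grasp_force: 0.0
```

```bash
python3 - <<'E'
from h import *
im,c=snap("k3");rel(88);s=monitor.read_state();print((np.array(s["contact_force"])@PZ).round(2),proj("wrist",s["position"],c))
print([np.round(proj("wrist",K+y*Y,c)).tolist() for y in(88,44)])
g=cv2.cvtColor(im,cv2.COLOR_BGR2GRAY)
for r in range(190,300,5):print(r,g[r,205:300:4].tolist())
E
```

```text
rel to key aim: up -2.5 y 5.1 off -20.7
-0.19 [254.6342507 218.9069604]
[[268.0, 221.0], [352.0, 231.0]]
190 [199, 199, 199, 199, 200, 198, 200, 199, 199, 200, 201, 202, 201, 203, 202, 203, 203, 203, 202, 201, 202, 201, 201, 200]
195 [196, 197, 196, 197, 198, 197, 197, 197, 197, 197, 197, 196, 196, 197, 197, 198, 198, 198, 197, 198, 198, 198, 199, 200]
200 [179, 182, 184, 187, 191, 195, 196, 196, 195, 197, 196, 197, 195, 195, 196, 196, 197, 196, 196, 196, 195, 195, 196, 196]
205 [137, 142, 147, 150, 154, 157, 160, 162, 165, 169, 171, 175, 177, 180, 183, 186, 189, 191, 193, 195, 194, 194, 195, 193]
210 [14, 16, 19, 30, 31, 51, 105, 86, 108, 116, 123, 130, 136, 142, 147, 150, 153, 156, 159, 162, 166, 169, 171, 174]
215 [16, 11, 17, 16, 17, 13, 15, 16, 15, 17, 46, 95, 137, 138, 136, 136, 125, 113, 109, 109, 112, 120, 125, 133]
220 [12, 14, 16, 17, 14, 12, 15, 16, 16, 17, 48, 129, 132, 133, 133, 134, 136, 136, 136, 137, 137, 106, 48, 46]
225 [12, 18, 14, 15, 11, 16, 14, 13, 13, 46, 74, 81, 35, 48, 80, 82, 135, 136, 135, 135, 135, 126, 47, 49]
230 [12, 13, 15, 13, 16, 19, 14, 17, 13, 75, 
[... 719 characters left out ...]
06, 233, 42, 32, 32, 39, 44, 35, 32, 32, 88, 42, 33, 33, 30, 30, 38, 44, 37, 31, 32, 28, 20]
270 [160, 147, 46, 32, 31, 31, 33, 33, 32, 31, 30, 25, 42, 42, 25, 31, 33, 32, 33, 34, 31, 31, 31, 64]
275 [32, 32, 31, 33, 31, 33, 32, 33, 32, 32, 32, 26, 44, 43, 20, 31, 31, 33, 33, 33, 31, 33, 30, 32]
280 [31, 32, 31, 31, 32, 31, 31, 31, 31, 30, 28, 26, 40, 42, 18, 33, 31, 32, 32, 32, 31, 32, 31, 32]
285 [32, 30, 30, 30, 31, 29, 28, 29, 26, 22, 18, 25, 41, 37, 18, 31, 26, 28, 29, 29, 29, 30, 30, 30]
290 [31, 32, 33, 31, 31, 31, 33, 31, 32, 20, 22, 24, 41, 29, 32, 16, 25, 32, 33, 32, 32, 32, 33, 32]
295 [30, 31, 31, 33, 32, 33, 32, 30, 31, 20, 28, 26, 41, 41, 29, 19, 22, 30, 32, 35, 31, 32, 31, 33]
```

In the wrist image (numerically) the tip end face sits at columns 241–267, rows 224–233, still in front of the round key (cols 249–291, rows 213–238), about 8 mm too far left; tip depth ≈ 160 mm vs TCP 187, so the tips end about 25 mm short of the TCP. Recentre and feel on.

Emit:
send_rows(series=[[[-0.2,4.9,-1],[0,0,0],0],[[0.2,0.2,1],[0,0,0],0],[[0.2,0.2,1],[0,0,0],0],[[0,0,0],[0,0,0],0],[[0,0,0],[0,0,0],0]])

```text
clock: 30.25
position: [444.3, 38.8, 27.9]
ee_rot: [0.972, 0.089, 0.186, -0.108]
contact_force: [-0.0, -0.4, -0.1]
gripper_width: -0.3
grasp_force: 0.0
```

Emit:
send_rows(series=[[[0.2,0.2,1],[0,0,0],0],[[0.2,0.2,1],[0,0,0],0],[[0.2,0.2,1],[0,0,0],0],[[0,0,0],[0,0,0],0],[[0,0,0],[0,0,0],0]])

```text
clock: 30.75
position: [446.0, 39.1, 25.3]
ee_rot: [0.972, 0.089, 0.186, -0.108]
contact_force: [-0.8, 0.8, -0.1]
gripper_width: -0.2
grasp_force: 0.0
```

```bash
python3 - <<'E'
from h import *
rel(88);s=monitor.read_state();print((np.array(s["contact_force"])@PZ).round(2))
E
```

```text
rel to key aim: up -2.4 y 0.2 off -26.0
0.32
```

Emit:
send_rows(series=[[[0.2,0.2,1],[0,0,0],0],[[0.2,0.2,1],[0,0,0],0],[[0.2,0.2,1],[0,0,0],0],[[0,0,0],[0,0,0],0],[[0,0,0],[0,0,0],0]])

```text
clock: 31.25
position: [447.7, 39.3, 22.8]
ee_rot: [0.972, 0.089, 0.187, -0.108]
contact_force: [-2.5, -0.2, 2.1]
gripper_width: -0.5
grasp_force: 1.6
```

Emit:
send_rows(series=[[[0.2,0.2,1],[0,0,0],0],[[0.2,0.2,1],[0,0,0],0],[[0.2,0.2,1],[0,0,0],0],[[0,0,0],[0,0,0],0],[[0,0,0],[0,0,0],0]])

```text
clock: 31.75
position: [449.3, 39.5, 20.1]
ee_rot: [0.972, 0.089, 0.186, -0.108]
contact_force: [-2.9, -1.2, 4.9]
gripper_width: 0.1
grasp_force: 3.0
```

```bash
python3 - <<'E'
from h import *
rel(88);s=monitor.read_state();print((np.array(s["contact_force"])@PZ).round(2))
im,c=snap("k4")
print([np.round(proj("wrist",K+y*Y,c)).tolist() for y in(88,44)])
g=cv2.cvtColor(im,cv2.COLOR_BGR2GRAY)
for r in range(200,262,5):print(r,g[r,221:310:4].tolist())
E
```

```text
rel to key aim: up -2.4 y 0.3 off -32.2
5.72
[[255.0, 232.0], [344.0, 243.0]]
200 [203, 202, 203, 203, 202, 202, 201, 202, 201, 200, 200, 200, 199, 198, 198, 197, 197, 196, 195, 196, 195, 194, 193]
205 [197, 198, 198, 198, 200, 200, 200, 201, 199, 201, 200, 203, 202, 201, 201, 201, 201, 200, 200, 200, 199, 198, 198]
210 [197, 196, 197, 197, 197, 197, 196, 197, 196, 197, 196, 196, 196, 197, 197, 198, 198, 198, 198, 198, 199, 200, 200]
215 [197, 195, 197, 196, 194, 196, 195, 196, 195, 196, 195, 196, 196, 195, 195, 194, 195, 194, 194, 194, 194, 195, 195]
220 [164, 167, 170, 173, 176, 179, 183, 184, 187, 190, 193, 194, 194, 194, 195, 194, 194, 194, 193, 193, 194, 194, 195]
225 [103, 114, 123, 131, 139, 144, 148, 152, 155, 158, 161, 164, 167, 169, 173, 175, 177, 181, 185, 186, 188, 192, 193]
230 [13, 17, 41, 48, 120, 89, 77, 78, 47, 79, 101, 110, 117, 126, 134, 141, 144, 149, 152, 155, 157, 160, 164]
235 [13, 14, 28, 20, 20, 74, 76, 75, 13, 28, 75, 76, 44, 23, 25, 47, 50, 26, 35, 56, 83, 100, 109]
240 [15, 16, 18, 19, 20, 77, 76, 74, 15, 28, 76, 77, 64, 20, 18, 17, 47, 15, 17, 14, 14, 15, 19]
245 [12, 22, 21, 21, 21, 117, 129, 128, 26, 42, 125, 88, 81, 14, 16, 17, 46, 16, 13, 14, 15, 15, 18]
250 [17, 32, 33, 33, 38, 130, 129, 129, 26, 34, 130, 130, 127, 29, 23, 17, 31, 16, 15, 14, 15, 13, 21]
255 [17, 33, 30, 31, 61, 127, 133, 131, 27, 35, 134, 132, 121, 33, 32, 30, 31, 14, 14, 16, 17, 13, 27]
260 [34, 29, 32, 30, 33, 31, 33, 174, 42, 50, 102, 33, 32, 31, 31, 32, 30, 30, 16, 14, 15, 15, 27]
```

Spring contact found: 2 N at off ≈ -28, 5.7 N at -32 along the panel normal, exactly the key spring. Press the last bit and hold.

Emit:
send_rows(series=[[[0.2,0.2,1],[0,0,0],0],[[0.1,0.1,0.5],[0,0,0],0],[[0,0,0],[0,0,0],0],[[0,0,0],[0,0,0],0],[[0,0,0],[0,0,0],0],[[0,0,0],[0,0,0],0],[[0,0,0],[0,0,0],0],[[0,0,0],[0,0,0],0]])

```text
clock: 32.6
position: [449.9, 39.6, 19.3]
ee_rot: [0.972, 0.09, 0.187, -0.109]
contact_force: [-7.6, -1.2, 11.8]
gripper_width: -0.2
grasp_force: 6.9
```

Emit:
send_rows(series=[[[0,0,0],[0,0,0],0],[[0,0,0],[0,0,0],0],[[0,0,0],[0,0,0],0],[[0,0,0],[0,0,0],0],[[0,0,0],[0,0,0],0],[[0,0,0],[0,0,0],0],[[0,0,0],[0,0,0],0],[[0,0,0],[0,0,0],0]])

```text
clock: 33.4
position: [449.8, 39.6, 19.2]
ee_rot: [0.972, 0.09, 0.187, -0.109]
contact_force: [-6.5, -2.1, 11.8]
gripper_width: 0.2
grasp_force: 6.9
```

```bash
python3 - <<'E'
from h import *
rel(88);s=monitor.read_state();print((np.array(s["contact_force"])@PZ).round(2))
E
```

```text
rel to key aim: up -2.5 y 0.3 off -33.2
13.52
```

Hard stop at 13.5 N, held over a second. Lift 20 mm off and go over to the square key.

Emit:
send_rows(series=[[[-0.9,-1,-5],[0,0,0],0],[[-1.4,-1.6,-7.2],[0,0,0],0],[[-1.4,-1.6,-7.2],[0,0,0],0],[[-1.3,32.3,-6.9],[0,0,0],0],[[-1.3,32.3,-6.9],[0,0,0],0],[[-1.3,32.3,-6.9],[0,0,0],0],[[-1.3,32.3,-6.9],[0,0,0],0],[[0,0,0],[0,0,0],0]])

```text
clock: 34.2
position: [454.5, -96.9, 35.9]
ee_rot: [0.973, 0.087, 0.188, -0.107]
contact_force: [-0.3, -0.0, 0.8]
gripper_width: -0.0
grasp_force: 0.0
```

Emit:
send_rows(series=[[[0,0,0],[0,0,0],0],[[0,0,0],[0,0,0],0]])

```text
clock: 34.4
position: [452.4, -92.3, 35.5]
ee_rot: [0.972, 0.09, 0.186, -0.109]
contact_force: [-0.3, 0.1, 0.3]
gripper_width: -0.2
grasp_force: 0.0
```

```bash
cat >> h.py <<'E'
def fin(y):  # shift to 1 mm short of contact: up -2.4, y 0.3, off -27
    rel(y);go(tgt(y,-27)-2.4*PX+.3*Y,RL)
E
python3 -c "
from h import *
fin(-44)"
```

```text
rel to key aim: up -2.5 y 0.8 off -13.7
t 34.4 at [452.4 -92.3  35.5] tool x [0.915 0.134 0.381] z [ 0.342  0.245 -0.907] F [-0.3  0.1  0.3] w -0.2
rotvec [-0.002  0.001  0.002]
shift in current axes [ 2.5  3.3 12.6]
shift in target axes [ 2.5  3.3 12.6]
```

Emit:
send_rows(series=[[[1.2,1.5,6.3],[0,0,0],0],[[1.2,1.5,6.3],[0,0,0],0],[[0.2,0.2,1],[0,0,0],0],[[0.2,0.2,1],[0,0,0],0],[[0.2,0.2,1],[0,0,0],0],[[0.2,0.2,1],[0,0,0],0],[[0.2,0.2,1],[0,0,0],0],[[0,0,0],[0,0,0],0]])

```text
clock: 35.2
position: [462.6, -91.7, 20.6]
ee_rot: [0.972, 0.09, 0.186, -0.109]
contact_force: [-2.6, 3.0, 5.7]
gripper_width: 0.4
grasp_force: 2.7
```

```bash
python3 -c "
from h import *
rel(-44);s=monitor.read_state();print((np.array(s['contact_force'])@PZ).round(2))"
```

```text
rel to key aim: up -2.1 y 0.3 off -31.8
6.01
```

Emit:
send_rows(series=[[[0.2,0.2,1],[0,0,0],0],[[0.1,0.1,0.4],[0,0,0],0],[[0,0,0],[0,0,0],0],[[0,0,0],[0,0,0],0],[[0,0,0],[0,0,0],0]])

```text
clock: 35.7
position: [463.2, -91.6, 19.6]
ee_rot: [0.972, 0.09, 0.186, -0.109]
contact_force: [-2.3, 3.2, 6.8]
gripper_width: -0.2
grasp_force: 3.8
```

Emit:
send_rows(series=[[[-0.9,-1,-5],[0,0,0],0],[[-1.4,-1.6,-7.2],[0,0,0],0],[[-1.4,-1.6,-7.2],[0,0,0],0],[[0.8,-21.5,4.6],[0,0,0],0],[[0.9,-21.5,4.6],[0,0,0],0],[[0,0,0],[0,0,0],0],[[0,0,0],[0,0,0],0],[[0,0,0],[0,0,0],0]])

```text
clock: 36.5
position: [448.6, -50.1, 36.4]
ee_rot: [0.972, 0.089, 0.187, -0.108]
contact_force: [-0.6, -1.0, 0.9]
gripper_width: 0.3
grasp_force: 0.0
```

```bash
python3 -c "
from h import *
fin(0)"
```

```text
rel to key aim: up -1.7 y -0.8 off -13.2
t 36.5 at [448.6 -50.1  36.4] tool x [0.914 0.133 0.383] z [ 0.344  0.244 -0.907] F [-0.6 -1.   0.9] w 0.3
rotvec [-0.    -0.     0.002]
shift in current axes [ 1.8  1.9 13.6]
shift in target axes [ 1.8  1.9 13.6]
```

The square key read only 6.8 N at the end, maybe not quite to the stop; press it again more firmly to be sure (a repeat does no harm) before the triangle.

Emit:
send_rows(series=[[[-0.9,21.5,-4.6],[0,0,0],0],[[-0.9,21.5,-4.6],[0,0,0],0],[[0,0,0],[0,0,0],0],[[1.3,1.5,6.7],[0,0,0],0],[[1.3,1.5,6.7],[0,0,0],0],[[0.2,0.2,1],[0,0,0],0],[[0.2,0.2,1],[0,0,0],0],[[0.2,0.2,1],[0,0,0],0]])

```text
clock: 37.3
position: [461.6, -92.1, 21.8]
ee_rot: [0.972, 0.09, 0.186, -0.108]
contact_force: [-2.6, -2.2, 2.8]
gripper_width: 0.4
grasp_force: 2.1
```

Emit:
send_rows(series=[[[0.2,0.2,1],[0,0,0],0],[[0.2,0.2,1],[0,0,0],0],[[0.2,0.2,1],[0,0,0],0],[[0.1,0.1,0.4],[0,0,0],0],[[0,0,0],[0,0,0],0],[[0,0,0],[0,0,0],0]])

```text
clock: 37.9
position: [463.2, -92.0, 19.3]
ee_rot: [0.972, 0.09, 0.186, -0.109]
contact_force: [-5.8, -2.9, 9.9]
gripper_width: -0.3
grasp_force: 5.7
```

```bash
python3 -c "
from h import *
rel(-44);s=monitor.read_state();print((np.array(s['contact_force'])@PZ).round(2))"
```

```text
rel to key aim: up -2.3 y 0.0 off -33.2
11.62
```

Bottomed at 11.6 N. Now the upward triangle with the same stroke.

Emit:
send_rows(series=[[[-0.9,-1,-5],[0,0,0],0],[[-1.4,-1.6,-7.2],[0,0,0],0],[[-1.4,-1.6,-7.2],[0,0,0],0],[[0.8,-21.5,4.6],[0,0,0],0],[[0.9,-21.5,4.6],[0,0,0],0],[[0,0,0],[0,0,0],0],[[0,0,0],[0,0,0],0]])

```text
clock: 38.6
position: [448.7, -49.1, 36.3]
ee_rot: [0.972, 0.09, 0.187, -0.108]
contact_force: [0.0, -0.3, 0.9]
gripper_width: 0.4
grasp_force: 0.0
```

Emit:
send_rows(series=[[[1.3,1.5,6.7],[0,0,0],0],[[1.3,1.5,6.7],[0,0,0],0],[[0.2,0.2,1],[0,0,0],0],[[0.2,0.2,1],[0,0,0],0],[[0.2,0.2,1],[0,0,0],0],[[0.2,0.2,1],[0,0,0],0],[[0,0,0],[0,0,0],0]])

```text
clock: 39.3
position: [458.7, -48.8, 20.9]
ee_rot: [0.972, 0.089, 0.187, -0.108]
contact_force: [-1.6, -1.8, 5.7]
gripper_width: -0.1
grasp_force: 2.7
```

Emit:
send_rows(series=[[[0.2,0.2,1],[0,0,0],0],[[0.2,0.2,0.9],[0,0,0],0],[[0,0,0],[0,0,0],0],[[0,0,0],[0,0,0],0]])

```text
clock: 39.7
position: [459.4, -48.8, 19.8]
ee_rot: [0.972, 0.09, 0.187, -0.108]
contact_force: [-5.4, -2.8, 10.1]
gripper_width: -0.6
grasp_force: 5.9
```

```bash
python3 -c "
from h import *
rel(0);s=monitor.read_state();print((np.array(s['contact_force'])@PZ).round(2))"
```

```text
rel to key aim: up -1.6 y -0.6 off -33.1
11.6
```

Triangle bottomed too (11.6 N at the same depth). Now the start key.

Emit:
send_rows(series=[[[-0.9,-1,-5],[0,0,0],0],[[-1.4,-1.6,-7.2],[0,0,0],0],[[-1.4,-1.6,-7.2],[0,0,0],0],[[-1.1,28.7,-6.1],[0,0,0],0],[[-1.1,28.7,-6.1],[0,0,0],0],[[-1.2,28.6,-6.1],[0,0,0],0],[[0,0,0],[0,0,0],0],[[0,0,0],[0,0,0],0]])

```text
clock: 40.5
position: [456.9, -137.1, 35.7]
ee_rot: [0.972, 0.089, 0.186, -0.109]
contact_force: [-0.1, 0.1, -0.7]
gripper_width: 0.2
grasp_force: 0.0
```

Emit:
send_rows(series=[[[1.3,1.5,6.7],[0,0,0],0],[[1.3,1.5,6.7],[0,0,0],0],[[0.2,0.2,1],[0,0,0],0],[[0.2,0.2,1],[0,0,0],0],[[0.2,0.2,1],[0,0,0],0],[[0.2,0.2,1],[0,0,0],0],[[0,0,0],[0,0,0],0]])

```text
clock: 41.2
position: [467.1, -135.3, 20.9]
ee_rot: [0.972, 0.09, 0.186, -0.109]
contact_force: [-2.2, 2.2, 5.3]
gripper_width: -0.1
grasp_force: 2.6
```

Emit:
send_rows(series=[[[0.2,0.2,1],[0,0,0],0],[[0.2,0.2,0.9],[0,0,0],0],[[0,0,0],[0,0,0],0],[[0,0,0],[0,0,0],0]])

```text
clock: 41.6
position: [467.9, -135.2, 19.5]
ee_rot: [0.972, 0.09, 0.186, -0.109]
contact_force: [-4.4, 2.8, 8.4]
gripper_width: 0.2
grasp_force: 4.4
```

```bash
python3 -c "
from h import *
rel(-88);s=monitor.read_state();print((np.array(s['contact_force'])@PZ).round(2))"
```

```text
rel to key aim: up -1.9 y 0.6 off -33.3
9.28
```

Start key at its stop (9.3 N). Retreat and check the jars.

Emit:
send_rows(series=[[[-0.9,-1,-5],[0,0,0],0],[[-2,-2.3,-10.5],[0,0,0],0],[[-3,-3.5,-16],[0,0,0],0],[[-3,-3.5,-16],[0,0,0],0],[[-3,-3.5,-16],[0,0,0],0],[[0,0,0],[0,0,0],0],[[0,0,0],[0,0,0],0],[[0,0,0],[0,0,0],0]])

```text
clock: 42.4
position: [433.1, -139.7, 74.2]
ee_rot: [0.972, 0.089, 0.186, -0.108]
contact_force: [-0.5, -0.0, -1.5]
gripper_width: -0.1
grasp_force: 0.0
```

```bash
python3 - <<'E'
from h import *
rel(-88);s=monitor.read_state();print(s["clock"],np.round(s["contact_force"],1))
im,c=snap("end")
m=cv2.inRange(cv2.cvtColor(im,cv2.COLOR_BGR2HSV),(18,130,110),(32,255,255));n,l,st,ce=cv2.connectedComponentsWithStats(m);i=1+np.argmax(st[1:,4])
print("mustard",st[i],ce[i].round(1),proj("wrist",(557,-105,113),c).round(1))
t=get_image("top")[:,:,::-1];h=cv2.cvtColor(t,cv2.COLOR_BGR2HSV)
n,l,st,ce=cv2.connectedComponentsWithStats(cv2.inRange(h,(18,130,80),(32,255,255)))
print("top mustard expected",proj("top",(557,-105,113)).round(1),[(st[i,4],ce[i].round(1)) for i in range(1,n) if st[i,4]>60])
C=cv2.HoughCircles(cv2.medianBlur(cv2.cvtColor(im,cv2.COLOR_BGR2GRAY),3),cv2.HOUGH_GRADIENT,1,15,param1=80,param2=22,minRadius=16,maxRadius=40)
u=proj("wrist",(547,11,117),c);print("honey exp",u.round(1),[q.round(1) for q in C[0] if np.linalg.norm(q[:2]-u)<20] if C is not None else 0)
E
```

```text
rel to key aim: up -1.5 y -0.5 off 31.7
42.4 [-0.5 -0.  -1.5]
mustard [ 191    0   85   33 2150] [230.9  13.3] [230.4 -11.8]
top mustard expected [294.2 160.7] [(np.int32(276), array([199.4,  85.2])), (np.int32(296), array([294.5, 161.3]))]
honey exp [ 50.9 -12.5] []
```

Mustard is where it was set (top view 294.5,161.3, expected 294.2,160.7). The honey was not touched after its release check. The robot is clear of everything, so I hand in.

```bash
python3 -c "
from bench import job_done
print(job_done())"
```

```text
the job is handed in; nothing more can be done
None
```

Handed in at 42 s: both jars stand released on the rack, and power (held over 1 s), programme (pressed twice), up and start were each pressed to the stop at 14 N or less; the final honey check found no lid in view, so its last sighting is the wrist picture at 20 s.

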